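# Pull down the extraction hood's hatch with the hook pole

## Task

Take the hook pole from its wooden cradle, hook it into the eye under the bench hood and steadily swing the hood's underside hatch all the way down to its stop, to open the filter for service. Keep the robot itself off the hood, its light bar and the hatch: only the pole may touch them. Then lay the pole back in both saddles of its cradle, lying as it lay before, without pushing the loose things on the bench about.

Things in the scene. Friction and masses are not known exactly. Their poses are not given: they have to be found in the camera images.
- pole_grip (a point): Middle of the hook pole's handle. +x along the pole to its hook, +z up as it lies in the cradle. Handle: flat-sided pale wood bar, x -50 to +50 mm, 18 wide (y), 26 high (z), free to grip from x = -22 to +35; ferrule radius 8 to x = 64; steel rod radius 4 on the axis to x = 158, where a prong of radius 4 turns down (-z), its lowest point 18 below the axis. Mass about 0.15 kg.
- pole_hook (a point): Point on the axis of the pole's rod, 145 mm from pole_grip along +x, 13 mm before the prong's axis: where the eye's bar should lie against the rod's underside. Same axes as pole_grip.
- cradle_seat (a point): Fixed plywood cradle: the place of pole_grip when the pole is home, 62 mm above the bench; +x toward the hook, z up. Base board 64 wide, 12 thick, x -65 to +115. Two wooden saddles 12 thick, 56 wide: at x = -42 for the handle (slot 24 wide, floor 49 above the bench), at x = +95 for the rod (slot 14 wide, floor 58); cheeks 14 high, flared lips about 12 more. Handle free between.
- eye_bar (a point): Middle of the bottom bar of the steel eye, a stiff U-shaped bail of 6 mm round bar under the hatch's free edge, 0.26 to 0.29 m above the bench. Axes turn with the hatch; shut: x away from the robot to the hinge, y along the bar, z up. Opening above the bar 43 high (z), 46 wide (y), open along x; the hatch's free edge is 8 mm beyond the bar in -x. The hinge axis is at x = +122, z = +49 from here.
- hatch (a joint): Angle in rad of the hatch in the hood's underside, an aluminium plate 130 long from hinge to free edge, 220 wide, 6 thick, its middle plane through the hinge axis 0.338 m above the bench: 0 shut (level), 1.05 fully down at its stop (free edge 60 degrees below level, swung down and away from the robot). Stiff friction hinge: stays where left; 0.5 to 1.5 N at the eye moves it.
- hood: Fixed grey extraction hood. Origin on the bench; x away from the robot's side, y along its width, z up. Legs 24 square at x = -60, y = +-150 (feet 70 x 50). Box x -77 to 81, y +-135, z 335 to 421, duct stub to 471. Light bar (radius 8, y +-125) in front at x = -200, z = 500: an upright hand hits it; tilt the hand back toward the robot 22 to 30 degrees at the eye, about 40 when the hatch is down.
- screwdriver: Bystander: screwdriver with a red handle, 197 long, 24 high, loose.
- sanding: Bystander: wooden sanding block, 46 x 70 x 24, loose.
- head_a: Bystander: white guitar machine head, 48 x 31 x 33, loose.
- head_b: Bystander: second white machine head, 48 x 31 x 33, fast.
- winder: Bystander: black peg winder, 62 x 78 x 19, fast.

How it is judged:
By the outcome, as a careful person would: the job done as asked, in the order asked, and still so for the second after the job is handed in, with the robot touching nothing.
It also fails if it takes over 58 s, if anything falls off the work surface, if the arm or the gripper's body presses on something with over 40 N, if the wrist force passes 120 N, or if a joint passes its speed limit or range.

## Robot

A 7-joint arm with a two-finger parallel gripper is mounted at the origin on a cart in front of the work surface, level with it; the furniture and walls round the work are solid. World frame = base frame: x ahead of the robot, y to its left, z up, the work surface at z = 0. Lengths are in m, angles in rad, forces in N, time in s.
With the tool pointing down it reaches from about 0.425 to 0.925 m from the base axis. Payload 6.8 kg.
Tool frame: the origin (TCP) lies between the finger pads; the fingertips stand 14 mm ahead of it and the grasp point (between the pads) lies 5 mm behind it (r.tips_ahead is the distance from the TCP to the fingertips, in m); z points along the fingers, y is the line along which they close (so a half turn about z gives the same grasp; the last joint's range is limited). The gripper opens to 88 mm and grips with 3 to 60 N. Pads are 20 mm wide; open, the fingers measure 115 mm over their backs; the gripper's body (75 mm by 178 mm) begins 61 mm behind the grasp point.
Start: joints at [-1.368, 0.477, 0.022, 1.555, -0.011, 1.109, -0.083], TCP at [0.206, 0.643, 0.237] pointing down, gripper open.
Joint ranges: [-2.96, 2.96], [-0.34, 2.1], [-1.41, 1.46], [0.24, 2.44], [-1.37, 4.51], [0.17, 1.92], [-2.96, 2.96]. Speed limits (rad/s): [2.39, 2.39, 3.14, 3.14, 3.14, 3.14, 3.14].

## Interface

Orientations are given as a unit quaternion [x, y, z, w].
In Python, from bench import readout, viewer, workorder, r gives the robot as it stands.
- The arm moves only by the tool step_arm, never from a script. Its argument "motion" is a list of rows, each an object of numbers: "dx", "dy", "dz": the shift along the tool's x, y, z in m; "rx", "ry", "rz": the turn, a rotation vector about the tool's x, y, z in degrees; "jaw": the opening, from 0 (shut) to 1 (fully open). In form: [{"dx": .., "dy": .., "dz": .., "rx": .., "ry": .., "rz": .., "jaw": ..}, ...]. A call has 1 to 10 rows; each row shifts and turns the commanded pose from where the row before left it, along the tool's axes as they then stand; what a row does not reach is not made up. A row lasts 1/10 s, in which the tool goes at most 50 mm and 8.59 degrees, less where a joint would pass 70% of its speed; a pose out of reach is approached as far as the arm can. A call with a gripper value outside its range is refused whole. The fingers move at their own pace and stop on an object; the grip force is fixed at half the most. Time passes only in rows, so rows that do not move let the fingers close. It gives the time, the measured TCP pose, the force, the opening and the grip force at its end, in the units of the state.
- readout.read_state(): the state, without advancing time (a new reading comes with each control period).
- viewer.snapshot(name): name is "side" or "top" or "wrist"; returns the picture (420x560x3 uint8, red, green, blue); there is no depth.
- viewer.camera_info(name): a dict with "vertical_fov" (degrees; the focal length in pixels is half the picture's height over the tangent of half this angle, whatever the lens; pixels are square), "cx", "cy" (the principal point, pixels), "world_to_cam" (4x4, takes a point from world to camera coordinates). Camera axes: x right, y down, z forward; pixel columns grow to the right and rows downward; lengths in m; the calibration is good to about 2 mm. The wrist camera is an equidistant fisheye: a pixel r from the principal point sees the ray r / f radians off the axis. A picture is of the moment at which its call begins: read the wrist's pose just before it. camera_info takes no time and is no camera call; for the wrist camera it gives the pose at the moment of the call.
- workorder.sign_off(): hands the job in; it is judged then, once.
The state is a dict: "time": time; "joints": joint angles; "qd": joint speeds; "joint_efforts": joint torques, N m; "position": TCP position; "tool_rot": TCP orientation; "ft_force": force on the tool from outside, world axes, zero at the start; "torque": the same for the moment, N m; "gripper_width": finger opening in m; "gripper_force": force on a finger pad.
Only numpy, scipy, OpenCV 4.12 (cv2) and the standard library are available. Lean on these libraries where they do the work, as an engineer would, in place of code of your own. Each camera call takes 0.05 s, during which the arm holds its last target. There are 200 camera calls.

## Working session

There is one attempt and no reset: what is moved stays moved. The work goes in short steps, Python scripts to look and compute and a tool call to move; the robot and the scene stay as the last step left them, time stands still between calls to the robot, and variables do not carry over. Pictures are saved under pics/ and viewed, at most 11 in all, crops included, and the job is handed in when it is done.

Besides the shell and the picture viewer there is one more tool, called after "Request:" as a command line: name --argument value ..., lists and objects as JSON in quotes. step_arm: Moves the arm, as the interface text tells. Its arguments: {"type":"object","properties":{"motion":{"type":"array","items":{"type":"object","properties":{"dx":{"type":"number"},"dy":{"type":"number"},"dz":{"type":"number"},"rx":{"type":"number"},"ry":{"type":"number"},"rz":{"type":"number"},"jaw":{"type":"number"}}}}},"required":["motion"]}

```bash
ls; mkdir -p pics; python3 - <<'E'
from bench import readout, viewer, r
import cv2,json
s=readout.read_state(); print(s['position'],s['tool_rot'],s['time'])
for n in ['side','top','wrist']:
    im=viewer.snapshot(n); cv2.imwrite(f'pics/{n}0.png',im[:,:,::-1]); c=viewer.camera_info(n)
    print(n,c['vertical_fov'],c['cx'],c['cy'],c['world_to_cam'])
E
```

```text
pics
[0.20627873 0.64210724 0.2356979 ] [ 1.54786610e-01  9.87947516e-01 -8.98328957e-04 -6.78871763e-05] 0.0
side 50.65142221804222 274.5118955654599 207.87243025934268 [[ 9.59402829e-01 -2.82038333e-01  7.68176668e-04 -5.13238646e-01]
 [-9.98452476e-02 -3.42185862e-01 -9.34312454e-01  3.27333909e-01]
 [ 2.63774786e-01  8.96305313e-01 -3.56454271e-01  9.23986627e-01]
 [ 0.00000000e+00  0.00000000e+00  0.00000000e+00  1.00000000e+00]]
top 51.49557403768809 279.55151680701056 212.123839595591 [[ 0.00163654 -0.99984498  0.01753083  0.15098344]
 [-0.98406125 -0.00472759 -0.17776702  0.615315  ]
 [ 0.17782234 -0.01696049 -0.98391644  1.39443291]
 [ 0.          0.          0.          1.        ]]
wrist 65.70646984690485 285.8335825659439 212.8511723210866 [[ 0.30571036  0.95212393 -0.00109628 -0.67491221]
 [ 0.9219294  -0.29572736  0.25018295 -0.03005062]
 [ 0.23788097 -0.07749422 -0.96819796  0.38996094]
 [ 0.          0.          0.          1.        ]]
```

View pics/side0.png

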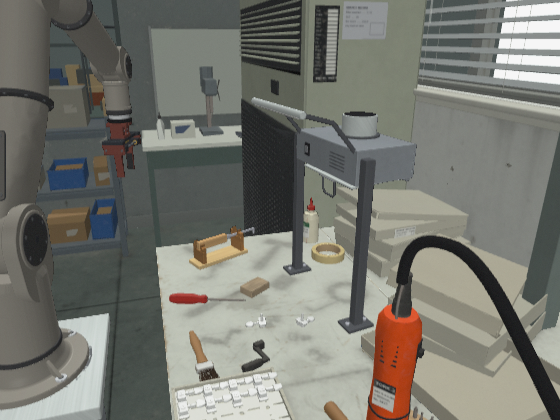

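View pics/top0.png

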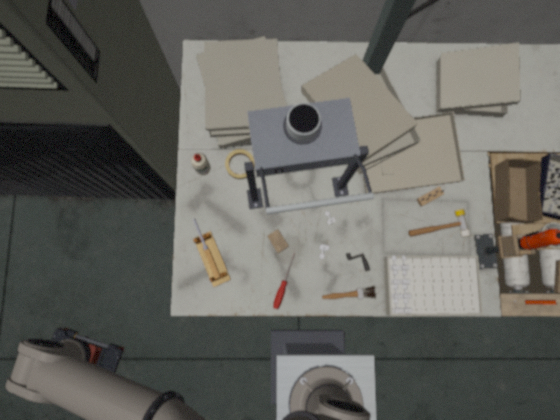

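The side view shows the cradle at about (220,248), the rod tip at (255,232) and the eye at (328,185). In the top view the cradle is at (211,258), the rod tip at (197,222) and the light bar runs from (267,210) to (372,197). Next I'll enlarge these areas.

```bash
python3 - <<'E'
import cv2,numpy as np
s=cv2.imread('pics/side0.png');t=cv2.imread('pics/top0.png')
def c(im,x,y,w,h,k): return cv2.resize(im[y:y+h,x:x+w],None,fx=k,fy=k,interpolation=cv2.INTER_CUBIC)
a=c(s,185,220,80,50,5); b=c(t,180,210,80,80,5)[:,:400][:300]
b=c(t,180,215,80,80,5)
e=c(s,240,90,200,125,2); e2=c(s,300,150,66,58,6); 
can=np.zeros((600,800,3),np.uint8)
can[:250,:400]=a; can[:250,400:800]=e; can[250:600,:400]=b[:350]; can[250:598,400:796]=e2
cv2.imwrite('pics/m1.png',can)
E
```

```text
(no output)
```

View pics/m1.png

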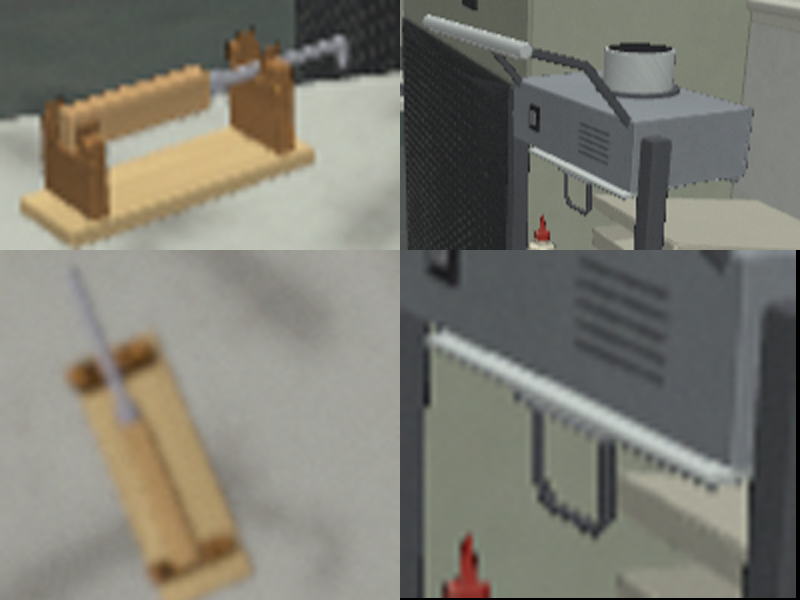

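The montage gives these points. In the side view the handle's rear end is at (198.4,246), the handle/ferrule junction at (227,237), the prong at (253.6,228) and the eye bar's middle at (328.5,194). In the top view the rod tip is at (195,218.6), the junction at (205.4,248) and the rear end at (217,277.4).

```bash
cat > h.py <<'E'
import numpy as np
from bench import viewer,readout
from scipy.spatial.transform import Rotation as R
def ray(n,u,v,ci=None):
    c=ci or viewer.camera_info(n); f=210/np.tan(np.radians(c['vertical_fov'])/2)
    x,y=u-c['cx'],v-c['cy']
    if n=='wrist':
        q=np.hypot(x,y); t=q/f; d=np.array([x/q*np.sin(t),y/q*np.sin(t),np.cos(t)])
    else: d=np.array([x/f,y/f,1.])
    W=np.array(c['world_to_cam']); Rm=W[:3,:3]
    return -Rm.T@W[:3,3], Rm.T@d/np.linalg.norm(d)
def onz(n,u,v,z,ci=None):
    o,d=ray(n,u,v,ci); return o+d*(z-o[2])/d[2]
def tri(*rs):
    A=sum(np.eye(3)-np.outer(d,d) for o,d in rs); b=sum((np.eye(3)-np.outer(d,d))@o for o,d in rs)
    return np.linalg.solve(A,b)
def pix(n,p,ci=None):
    c=ci or viewer.camera_info(n); f=210/np.tan(np.radians(c['vertical_fov'])/2)
    W=np.array(c['world_to_cam']); q=W[:3,:3]@p+W[:3,3]
    if n=='wrist':
        h=np.hypot(q[0],q[1]); t=np.arctan2(h,q[2]); return np.array([c['cx']+f*t*q[0]/h,c['cy']+f*t*q[1]/h])
    return np.array([c['cx']+f*q[0]/q[2],c['cy']+f*q[1]/q[2]])
E
python3 - <<'E'
from h import *
np.set_printoptions(precision=4,suppress=True)
for nm,t,s,z in [('tip',(195,218.6),(253.6,228),.062),('junc',(205.4,248),(227,237),.062),('rear',(217,277.4),(198.4,246),.062)]:
    print(nm,onz('top',*t,z),onz('side',*s,z),tri(ray('top',*t),ray('side',*s)))
a=onz('top',267,210,.5);b=onz('top',372,197,.5); d=b-a
print('bar',a,b,np.linalg.norm(d),np.degrees(np.arctan2(d[1],d[0])))
for z in (.289,): 
  m=onz('side',328.5,194,z);l=onz('side',324.2,191.2,z);q=onz('side',332.8,196.7,z);print('eye',m,l,q,np.degrees(np.arctan2(*(l-q)[:2])))
# hatch edge: side px
e1=onz('side',300+(432-400)/6,150+(335-250)/6,.338);e2=onz('side',300+(735-400)/6,150+(475-250)/6,.338);print('edge',e1,e2,np.linalg.norm(e1-e2))
print((a+b)/2)
E
```

```text
tip [0.5904 0.431  0.062 ] [0.5891 0.4248 0.062 ] [0.5908 0.4315 0.059 ]
junc [0.4937 0.3938 0.062 ] [0.4934 0.38   0.062 ] [0.4952 0.3948 0.0552]
rear [0.3993 0.3537 0.062 ] [0.4004 0.3408 0.062 ] [0.4006 0.3544 0.0555]
bar [0.539  0.1893 0.5   ] [ 0.5707 -0.0527  0.5   ] 0.24408832280719686 -82.53833030125489
eye [0.6878 0.0636 0.289 ] [0.6859 0.0858 0.289 ] [0.6899 0.0428 0.289 ] -5.336521908901299
edge [0.6643 0.1639 0.338 ] [ 0.7031 -0.0441  0.338 ] 0.2114909517904173
[0.5548 0.0683 0.5   ]
```

```bash
cat >> h.py <<'E'
def pose(yaw,tilt=0):
    "tool x points back along pole yaw (deg), z down; tilt>0 leans the hand back, pole tip up"
    c,s=np.cos(np.radians(yaw)),np.sin(np.radians(yaw))
    return R.from_matrix(np.array([[-c,s*-1*-1,0],[-s,-c,0],[0,0,-1]]).astype(float)) * R.from_euler('y',-tilt,degrees=True) if False else \
      R.from_matrix(np.column_stack([[-c,-s,0],np.cross([0,0,-1],[-c,-s,0]),[0,0,-1]]))*R.from_euler('y',-tilt,degrees=True)
def cur():
    s=readout.read_state(); return np.array(s['position']),R.from_quat(s['tool_rot']),s
def rows(p1,R1,n,p0=None,R0=None):
    if p0 is None: p0,R0,_=cur()
    rv=(R0.inv()*R1).as_rotvec(); st=R.from_rotvec(rv/n)
    dp=(np.array(p1)-p0)/n
    for i in range(n):
        Ri=R0*R.from_rotvec(rv*i/n); d=Ri.inv().apply(dp)*1000; g=np.degrees(rv/n)
        print('{"dx":%.4f,"dy":%.4f,"dz":%.4f,"rx":%.2f,"ry":%.2f,"rz":%.2f}'%(*(d/1000),*g),end=',' if i<n-1 else '\n')
E
python3 - <<'E'
from h import *
np.set_printoptions(precision=4,suppress=True)
W=np.array(viewer.camera_info('wrist')['world_to_cam']);p,Rr,s=cur()
print('cam in tool',Rr.inv().apply(-W[:3,:3].T@W[:3,3]-p),'fwd',Rr.inv().apply(W[2,:3]))
print('bar',tri(ray('top',267,210),ray('side',254,100)),tri(ray('top',372,197),ray('side',304,115)))
rows([.43,.367,.20],pose(22),10)
E
```

```text
cam in tool [ 0.0685  0.0005 -0.1484] fwd [-0.2501  0.0003  0.9682]
bar [0.5392 0.1894 0.4987] [ 0.5742 -0.0542  0.4982]
{"dx":-0.0297,"dy":-0.0194,"dz":0.0036,"rx":-0.01,"ry":-0.00,"rz":-3.98},{"dx":-0.0283,"dy":-0.0214,"dz":0.0036,"rx":-0.01,"ry":-0.00,"rz":-3.98},{"dx":-0.0267,"dy":-0.0233,"dz":0.0036,"rx":-0.01,"ry":-0.00,"rz":-3.98},{"dx":-0.0251,"dy":-0.0251,"dz":0.0036,"rx":-0.01,"ry":-0.00,"rz":-3.98},{"dx":-0.0233,"dy":-0.0268,"dz":0.0036,"rx":-0.01,"ry":-0.00,"rz":-3.98},{"dx":-0.0213,"dy":-0.0283,"dz":0.0036,"rx":-0.01,"ry":-0.00,"rz":-3.98},{"dx":-0.0193,"dy":-0.0297,"dz":0.0036,"rx":-0.01,"ry":-0.00,"rz":-3.98},{"dx":-0.0172,"dy":-0.0310,"dz":0.0036,"rx":-0.01,"ry":-0.00,"rz":-3.98},{"dx":-0.0150,"dy":-0.0321,"dz":0.0036,"rx":-0.01,"ry":-0.00,"rz":-3.98},{"dx":-0.0128,"dy":-0.0331,"dz":0.0036,"rx":-0.01,"ry":-0.00,"rz":-3.98}
```

Request:
step_arm --motion '[{"dx": -0.03, "dy": -0.019, "dz": 0.0036, "rz": -4}, {"dx": -0.028, "dy": -0.021, "dz": 0.0036, "rz": -4}, {"dx": -0.027, "dy": -0.023, "dz": 0.0036, "rz": -4}, {"dx": -0.025, "dy": -0.025, "dz": 0.0036, "rz": -4}, {"dx": -0.023, "dy": -0.027, "dz": 0.0036, "rz": -4}, {"dx": -0.021, "dy": -0.028, "dz": 0.0036, "rz": -4}, {"dx": -0.019, "dy": -0.03, "dz": 0.0036, "rz": -4}, {"dx": -0.017, "dy": -0.031, "dz": 0.0036, "rz": -4}, {"dx": -0.015, "dy": -0.032, "dz": 0.0036, "rz": -4}, {"dx": -0.013, "dy": -0.033, "dz": 0.0036, "rz": -4}]'

```text
validation failed for argument at $.mo...
```

```bash
python3 - <<'E'
from h import *
import cv2,json
p,Rr,s=cur(); ci=viewer.camera_info('wrist'); im=viewer.snapshot('wrist')
print(p,Rr.as_matrix()[:,0],s['joints']); cv2.imwrite('pics/w1.png',im[:,:,::-1])
json.dump({k:np.array(v).tolist() for k,v in ci.items()},open('w1.json','w'))
E
```

```text
[0.20628891 0.64225255 0.23590059] [-9.52088341e-01  3.05823126e-01 -8.04049762e-05] [-1.3680976   0.47764902  0.02233557  1.5561728  -0.01151548  1.10930848
 -0.08312545]
```

View pics/w1.png

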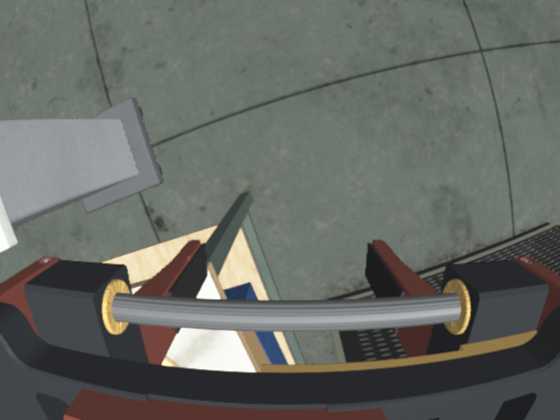

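The move was refused, probably because some fields were missing. The picture only shows the floor at the start pose, with the fingers at (180,300) and (400,300). I'll send it again with every field filled in.

Request:
step_arm --motion '[{"dx": -0.03, "dy": -0.019, "dz": 0.0036, "rx": 0, "ry": 0, "rz": -4, "jaw": 1}, {"dx": -0.028, "dy": -0.021, "dz": 0.0036, "rx": 0, "ry": 0, "rz": -4, "jaw": 1}, {"dx": -0.027, "dy": -0.023, "dz": 0.0036, "rx": 0, "ry": 0, "rz": -4, "jaw": 1}, {"dx": -0.025, "dy": -0.025, "dz": 0.0036, "rx": 0, "ry": 0, "rz": -4, "jaw": 1}, {"dx": -0.023, "dy": -0.027, "dz": 0.0036, "rx": 0, "ry": 0, "rz": -4, "jaw": 1}, {"dx": -0.021, "dy": -0.028, "dz": 0.0036, "rx": 0, "ry": 0, "rz": -4, "jaw": 1}, {"dx": -0.019, "dy": -0.03, "dz": 0.0036, "rx": 0, "ry": 0, "rz": -4, "jaw": 1}, {"dx": -0.017, "dy": -0.031, "dz": 0.0036, "rx": 0, "ry": 0, "rz": -4, "jaw": 1}, {"dx": -0.015, "dy": -0.032, "dz": 0.0036, "rx": 0, "ry": 0, "rz": -4, "jaw": 1}, {"dx": -0.013, "dy": -0.033, "dz": 0.0036, "rx": 0, "ry": 0, "rz": -4, "jaw": 1}]'

```text
time: 1.2
position: [0.4307, 0.3676, 0.2005]
tool_rot: [-0.194, 0.981, -0.0, -0.0]
ft_force: [-0.4, -0.1, -0.2]
gripper_width: 0.0882
gripper_force: 0.0
```

```bash
python3 - <<'E'
from h import *
import cv2,json
p,Rr,s=cur(); ci=viewer.camera_info('wrist'); im=viewer.snapshot('wrist')
print(p,s['joints']); cv2.imwrite('pics/w2.png',im[:,:,::-1])
json.dump({k:np.array(v).tolist() for k,v in ci.items()},open('w2.json','w'))
E
```

```text
[0.43065024 0.36759725 0.20049489] [-0.79712937  0.33799483 -0.02432811  1.85619616  0.00990492  0.94756826
  1.13523333]
```

View pics/w2.png

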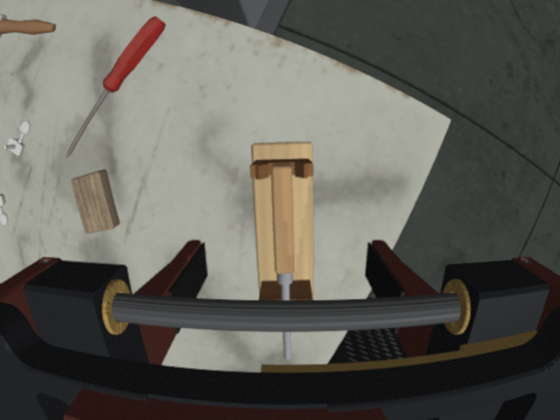

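The handle's top face runs from (283,166) at the rear to (285,272) at the front. The ferrule is at (286,280) and the rod continues down to (288,357). The sanding block and screwdriver are well clear.

```bash
python3 - <<'E'
from h import *
import json,cv2
ci=json.load(open('w2.json'))
im=cv2.imread('pics/w2.png').astype(int)
for v in (185,220,255): print(v,[''.join('%4d'%x) for x in im[v,250:318:2,0]])
a=onz('wrist',283,166,.075,ci);b=onz('wrist',285,272,.075,ci);t=onz('wrist',288,350,.066,ci);f=onz('wrist',285.5,290,.07,ci)
print(a,b,t,f,(a+b)/2,np.linalg.norm(b-a)); d=b-a;print(np.degrees(np.arctan2(d[1],d[0])));d=t-a;print(np.degrees(np.arctan2(d[1],d[0])))
for q in [(255,150),(310,150),(255,290),(313,290)]: print(onz('wrist',*q,.012,ci))
E
```

```text
185 [' 125', ' 104', '  96', ' 116', ' 116', ' 113', ' 112', ' 114', ' 116', ' 117', ' 112', '  70', '  91', '  96', '  97', '  98', ' 102', ' 107', ' 105', ' 104', ' 101', ' 114', ' 124', ' 126', ' 125', ' 124', ' 126', ' 130', ' 128', ' 120', ' 115', ' 111', ' 120', ' 125']
220 [' 138', ' 133', ' 106', ' 102', ' 115', ' 115', ' 112', ' 113', ' 115', ' 117', ' 120', '  96', '  78', '  98', '  97', '  95', ' 100', ' 101', ' 103', ' 103', ' 103', ' 101', ' 123', ' 125', ' 127', ' 125', ' 119', ' 118', ' 120', ' 117', ' 115', ' 118', ' 147', ' 153']
255 [' 161', ' 161', ' 162', ' 131', ' 103', ' 117', ' 113', ' 112', ' 115', ' 117', ' 119', ' 119', '  83', '  88', ' 102', '  99', '  98', '  97', '  97', '  98', '  99', '  98', ' 115', ' 122', ' 118', ' 116', ' 119', ' 122', ' 125', ' 122', ' 120', ' 119', ' 149', ' 158']
[0.39598588 0.35162001 0.075     ] [0.48533459 0.39014091 0.075     ] [0.57576599 0.43071842 0.066     ] [0.50514293 0.39877716 0.07      ] [0.44066023 0.37088046 0.075     ] 0.0972987832283136
23.32232013692667
23.748202799868448
[0.39795166 0.32052798 0.012     ]
[0.37638178 0.37314551 0.012     ]
[0.54760969 0.3776873  0.012     ]
[0.52179698 0.44024051 0.012     ]
```

Request:
step_arm --motion '[{"dx": -0.017, "dy": -0.001, "dz": 0.02, "rx": 0, "ry": 0, "rz": -1.1, "jaw": 0.6}, {"dx": 0, "dy": 0, "dz": 0.03, "rx": 0, "ry": 0, "rz": 0, "jaw": 0.6}, {"dx": 0, "dy": 0, "dz": 0.03, "rx": 0, "ry": 0, "rz": 0, "jaw": 0.6}, {"dx": 0, "dy": 0, "dz": 0.025, "rx": 0, "ry": 0, "rz": 0, "jaw": 0.6}, {"dx": 0, "dy": 0, "dz": 0.02, "rx": 0, "ry": 0, "rz": 0, "jaw": 0.6}, {"dx": 0, "dy": 0, "dz": 0.0185, "rx": 0, "ry": 0, "rz": 0, "jaw": 0.6}, {"dx": 0, "dy": 0, "dz": 0, "rx": 0, "ry": 0, "rz": 0, "jaw": 0.6}]'

```text
time: 1.95
position: [0.4445, 0.3732, 0.0547]
tool_rot: [-0.202, 0.979, -0.001, -0.002]
ft_force: [0.2, -0.5, -0.4]
gripper_width: 0.0527
gripper_force: 0.0
```

```bash
python3 - <<'E'
from h import *
import cv2,json
p,Rr,s=cur(); ci=viewer.camera_info('wrist'); im=viewer.snapshot('wrist')
print(p,s['ft_force'],s['gripper_width'],Rr.as_matrix()[:,0]); cv2.imwrite('pics/w3.png',im[:,:,::-1])
json.dump({k:np.array(v).tolist() for k,v in ci.items()},open('w3.json','w'))
E
```

```text
[0.44454229 0.37319023 0.05473875] [ 0.17772755 -0.49802064 -0.41543852] 0.05272659757203513 [-0.91850337 -0.39538743  0.00450965]
```

View pics/w3.png

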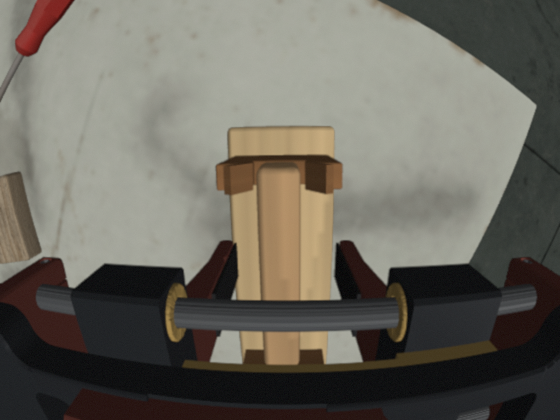

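The handle is centred at about column 280 (edges 258 and 303 at row 240), with its rear end at row 166. The saddle is centred at column 279.5. The fingers straddle the handle, offset by 2–3 mm.

```bash
python3 - <<'E'
from h import *
import json
ci=json.load(open('w3.json'));p,Rr,s=cur()
for q in [(280,168,.075),(280,240,.075),(258,240,.075),(303,240,.075),(279.5,160,.087)]:
    w=onz('wrist',*q,ci); print(w,Rr.inv().apply(w-p)*1000)
E
```

```text
[0.39631573 0.35082814 0.075     ] [ 54.1438388   -1.7863585  -18.66707388]
[0.42394271 0.36258904 0.075     ] [ 24.11803328  -1.9046435  -18.74233345]
[0.42761659 0.35414095 0.075     ] [ 24.08299884 -11.11693248 -18.73370257]
[0.42014794 0.37141322 0.075     ] [ 24.11544478   7.70089062 -18.75143095]
[0.39241041 0.3492173  0.087     ] [ 58.39795972  -1.73352893 -30.65648827]
```

Request:
step_arm --motion '[{"dx": 0, "dy": -0.0018, "dz": -0.002, "rx": 0, "ry": 0, "rz": 0, "jaw": 0.6}, {"dx": 0, "dy": 0, "dz": 0, "rx": 0, "ry": 0, "rz": 0, "jaw": 0}, {"dx": 0, "dy": 0, "dz": 0, "rx": 0, "ry": 0, "rz": 0, "jaw": 0}, {"dx": 0, "dy": 0, "dz": 0, "rx": 0, "ry": 0, "rz": 0, "jaw": 0}, {"dx": 0, "dy": 0, "dz": 0, "rx": 0, "ry": 0, "rz": 0, "jaw": 0}, {"dx": 0, "dy": 0, "dz": 0, "rx": 0, "ry": 0, "rz": 0, "jaw": 0}, {"dx": 0, "dy": 0, "dz": 0, "rx": 0, "ry": 0, "rz": 0, "jaw": 0}, {"dx": 0, "dy": 0, "dz": 0, "rx": 0, "ry": 0, "rz": 0, "jaw": 0}]'

```text
time: 2.8
position: [0.4468, 0.3727, 0.0593]
tool_rot: [-0.202, 0.979, -0.0, -0.0]
ft_force: [-1.2, -0.9, 3.3]
gripper_width: 0.018
gripper_force: 30.0
```

Request:
step_arm --motion '[{"dx": 0, "dy": 0, "dz": -0.01, "rx": 0, "ry": 0, "rz": 0, "jaw": 0}, {"dx": 0, "dy": 0, "dz": -0.02, "rx": 0, "ry": 0, "rz": 0, "jaw": 0}, {"dx": 0, "dy": 0, "dz": -0.03, "rx": 0, "ry": 0, "rz": 0, "jaw": 0}, {"dx": 0, "dy": 0, "dz": -0.03, "rx": 0, "ry": 0, "rz": 0, "jaw": 0}, {"dx": 0, "dy": 0, "dz": -0.03, "rx": 0, "ry": 0, "rz": 0, "jaw": 0}, {"dx": 0, "dy": 0, "dz": 0, "rx": 0, "ry": 0, "rz": 0, "jaw": 0}]'

```text
time: 3.4
position: [0.4486, 0.3745, 0.1837]
tool_rot: [-0.202, 0.979, 0.002, 0.003]
ft_force: [-0.8, 0.0, -2.3]
gripper_width: 0.0179
gripper_force: 30.0
```

```bash
python3 - <<'E'
from h import *
import cv2
p,Rr,s=cur();print(p,s['ft_force'],s['gripper_width'],s['joints'])
s1=viewer.snapshot('side')[:,:,::-1];t1=viewer.snapshot('top')[:,:,::-1]
cv2.imwrite('pics/side1.png',s1);cv2.imwrite('pics/top1.png',t1)
def c(im,x,y,w,h,k): return cv2.resize(im[y:y+h,x:x+w],None,fx=k,fy=k,interpolation=cv2.INTER_CUBIC)
can=np.zeros((600,800,3),np.uint8)
can[:300,:]=c(s1,240,85,200,75,4); can[300:600,:400]=c(t1,240,95,133,100,3)[:300,:399].repeat(1,0) if False else cv2.resize(t1[90:215,235:385],(400,300)) 
can[300:,400:]=c(s1,180,170,80,60,5)
cv2.imwrite('pics/m2.png',can)
E
```

```text
[0.44860727 0.37450589 0.1837434 ] [-0.76620716  0.04769392 -2.28962893] 0.017869789016590396 [-0.78357493  0.38139838 -0.02384166  1.8350321   0.01126661  0.9176293
  1.16481205]
```

View pics/m2.png

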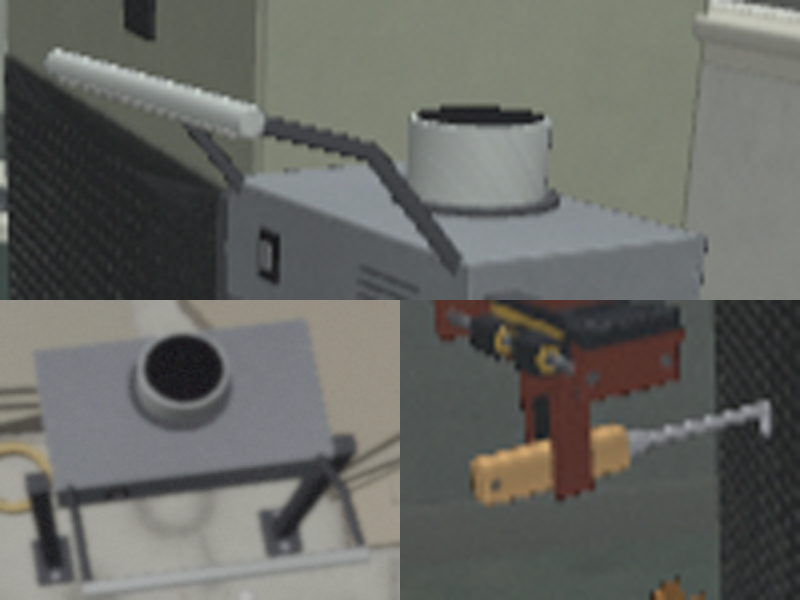

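From the montage, the hood-top corners in the top view are (248.1,111.7), (349.4,98.3), (358.7,154.6) and (257.5,169.2). The duct centre is (303,118) and the light bar runs (265.7,210.8) to (373,195). In the side view the pole's rear is at (195.6,206) and its tip at (253,191.6).

```bash
python3 - <<'E'
from h import *
np.set_printoptions(precision=4,suppress=True)
w=[onz('top',*q,.421) for q in [(248.1,111.7),(349.4,98.3),(358.7,154.6),(257.5,169.2)]]
for x in w: print(x)
ang=lambda d:np.degrees(np.arctan2(d[1],d[0]))
print('centre',sum(w)/4,'yaw',ang(w[0]-w[1])-90,ang(w[3]-w[2])-90,ang(w[1]-w[2]),ang(w[0]-w[3]),[np.linalg.norm(w[i]-w[(i+1)%4]) for i in range(4)])
print('duct',onz('top',303.2,117.9,.471))
a=onz('top',265.7,210.8,.5);b=onz('top',373,195,.5);print('bar',(a+b)/2,ang(a-b)-90,np.linalg.norm(a-b))
print('side bar',onz('side',252.5,100.5,.5),onz('side',303.75,116.25,.5))
print('side corners FL,FR,BR',onz('side',301,130,.421),onz('side',357.5,150.5,.421),onz('side',415.75,144.5,.421))
p,Rr,s=cur()
for x in (.056,-.139-.013): print(pix('side',p+Rr.apply([x,0,-.0027])),pix('top',p+Rr.apply([x,0,-.0027])))
E
```

```text
[0.8106 0.2406 0.421 ]
[ 0.85   -0.0218  0.421 ]
[ 0.6978 -0.0414  0.421 ]
[0.6577 0.2149 0.421 ]
centre [0.754  0.0981 0.421 ] yaw 8.524291111448576 8.880037263209744 7.325196237650802 9.576020138952291 [np.float64(0.2653751777082721), np.float64(0.15344961309375518), np.float64(0.2593229936550207), np.float64(0.1550522423084578)]
duct [0.7743 0.1026 0.471 ]
bar [0.5563 0.0686 0.5   ] 8.799755424648595 0.25041551124135103
side bar [0.5312 0.1715 0.5   ] [ 0.5696 -0.0744  0.5   ]
side corners FL,FR,BR [0.6589 0.1867 0.421 ] [ 0.6969 -0.052   0.421 ] [ 0.8433 -0.037   0.421 ]
[193.668  207.0623] [212.9505 277.5615]
[251.5036 192.131 ] [187.3977 213.4123]
```

```bash
cat >> h.py <<'E'
E0=np.array([.693,.087,.289]); YH=8.7
hx=np.array([np.cos(np.radians(YH)),np.sin(np.radians(YH)),0]); hz=np.array([0,0,1.])
POLE=np.array([.006,0,-.0027])   # pole_grip in tool
def tcp_for(pt,xp,tilt,zp=0.):
    "TCP pose putting pole point (xp along pole, zp above the axis) at world pt"
    Rr=pose(YH,tilt); return pt-Rr.apply(POLE+[-xp,0,-zp]),Rr
E
python3 - <<'E'
from h import *
np.set_printoptions(precision=4,suppress=True)
print(pix('side',E0))
p1,R1=tcp_for(E0-.12*hx+.029*hz,.158,25); p2,R2=tcp_for(E0-.04*hx+.029*hz,.158,25)
print(p1,p2);rows(p1,R1,10);rows(p2,R2,1,p1,R1)
E
```

```text
[326.7366 190.7891]
[0.4393 0.0482 0.2513] [0.5184 0.0603 0.2513]
{"dx":0.0135,"dy":-0.0295,"dz":-0.0072,"rx":0.32,"ry":-2.48,"rz":1.44},{"dx":0.0124,"dy":-0.0299,"dz":-0.0076,"rx":0.32,"ry":-2.48,"rz":1.44},{"dx":0.0114,"dy":-0.0302,"dz":-0.0079,"rx":0.32,"ry":-2.48,"rz":1.44},{"dx":0.0102,"dy":-0.0305,"dz":-0.0082,"rx":0.32,"ry":-2.48,"rz":1.44},{"dx":0.0091,"dy":-0.0308,"dz":-0.0085,"rx":0.32,"ry":-2.48,"rz":1.44},{"dx":0.0080,"dy":-0.0311,"dz":-0.0087,"rx":0.32,"ry":-2.48,"rz":1.44},{"dx":0.0068,"dy":-0.0313,"dz":-0.0088,"rx":0.32,"ry":-2.48,"rz":1.44},{"dx":0.0056,"dy":-0.0315,"dz":-0.0089,"rx":0.32,"ry":-2.48,"rz":1.44},{"dx":0.0044,"dy":-0.0317,"dz":-0.0090,"rx":0.32,"ry":-2.48,"rz":1.44},{"dx":0.0033,"dy":-0.0319,"dz":-0.0090,"rx":0.32,"ry":-2.48,"rz":1.44}
{"dx":-0.0725,"dy":0.0000,"dz":0.0338,"rx":0.00,"ry":0.00,"rz":0.00}
```

Request:
step_arm --motion '[{"dx": 0.0135, "dy": -0.0295, "dz": -0.0072, "rx": 0.32, "ry": -2.48, "rz": 1.44, "jaw": 0}, {"dx": 0.0124, "dy": -0.03, "dz": -0.0076, "rx": 0.32, "ry": -2.48, "rz": 1.44, "jaw": 0}, {"dx": 0.0114, "dy": -0.03, "dz": -0.0079, "rx": 0.32, "ry": -2.48, "rz": 1.44, "jaw": 0}, {"dx": 0.0102, "dy": -0.0305, "dz": -0.0082, "rx": 0.32, "ry": -2.48, "rz": 1.44, "jaw": 0}, {"dx": 0.0091, "dy": -0.031, "dz": -0.0085, "rx": 0.32, "ry": -2.48, "rz": 1.44, "jaw": 0}, {"dx": 0.008, "dy": -0.031, "dz": -0.0087, "rx": 0.32, "ry": -2.48, "rz": 1.44, "jaw": 0}, {"dx": 0.0068, "dy": -0.031, "dz": -0.0088, "rx": 0.32, "ry": -2.48, "rz": 1.44, "jaw": 0}, {"dx": 0.0056, "dy": -0.0315, "dz": -0.009, "rx": 0.32, "ry": -2.48, "rz": 1.44, "jaw": 0}, {"dx": 0.0044, "dy": -0.032, "dz": -0.009, "rx": 0.32, "ry": -2.48, "rz": 1.44, "jaw": 0}, {"dx": 0.0033, "dy": -0.032, "dz": -0.009, "rx": 0.32, "ry": -2.48, "rz": 1.44, "jaw": 0}]'

```text
time: 4.5
position: [0.4379, 0.0466, 0.2497]
tool_rot: [-0.073, 0.974, 0.016, 0.215]
ft_force: [0.4, -0.7, -0.6]
gripper_width: 0.0178
gripper_force: 30.0
```

Request:
step_arm --motion '[{"dx": -0.018, "dy": 0, "dz": 0.0085, "rx": 0, "ry": 0, "rz": 0, "jaw": 0}, {"dx": -0.018, "dy": 0, "dz": 0.0085, "rx": 0, "ry": 0, "rz": 0, "jaw": 0}, {"dx": -0.018, "dy": 0, "dz": 0.0085, "rx": 0, "ry": 0, "rz": 0, "jaw": 0}, {"dx": -0.018, "dy": 0, "dz": 0.0085, "rx": 0, "ry": 0, "rz": 0, "jaw": 0}, {"dx": 0, "dy": 0, "dz": 0, "rx": 0, "ry": 0, "rz": 0, "jaw": 0}]'

```text
time: 5.0
position: [0.5188, 0.0604, 0.2493]
tool_rot: [-0.074, 0.974, 0.015, 0.214]
ft_force: [-0.2, -0.1, -1.7]
gripper_width: 0.0176
gripper_force: 30.0
```

```bash
python3 - <<'E'
from h import *
import cv2
p,Rr,s=cur();print(p,s['ft_force'],s['gripper_width'],s['joints'],s['time'])
p2,R2=tcp_for(E0-.04*hx+.029*hz,.158,25); print(p2-p,(Rr.inv()*R2).as_rotvec(True))
for x in (-.05,.05,.158): 
  q=p+Rr.apply(POLE+[-x,0,0]);print(q,pix('side',q),pix('top',q))
s1=viewer.snapshot('side')[:,:,::-1];t1=viewer.snapshot('top')[:,:,::-1];w1=viewer.snapshot('wrist')[:,:,::-1]
cv2.imwrite('pics/side2.png',s1);cv2.imwrite('pics/top2.png',t1);cv2.imwrite('pics/w4.png',w1)
can=np.zeros((600,800,3),np.uint8)
can[:320]=cv2.resize(s1[160:224,220:380],(800,320),interpolation=cv2.INTER_CUBIC)
can[320:600,:400]=cv2.resize(t1[175:245,240:340],(400,280),interpolation=cv2.INTER_CUBIC)
can[320:600,400:]=cv2.resize(w1,(400,280))
cv2.imwrite('pics/m3.png',can)
E
```

```text
[0.51884531 0.06040981 0.24933817] [-0.17013445 -0.13448403 -1.66457133] 0.01759455699942533 [-0.55662491 -0.00230712  0.29345394  2.22731824  0.10445007  0.48810256
  1.37767337] 5.0
[-0.00043084 -0.00012515  0.00197682] [-0.09542113 -0.18198374  0.00316223]
[0.46748151 0.05255161 0.22828351] [239.73974073 229.50600663] [315.44297488 251.9268604 ]
[0.55720092 0.06628593 0.27025726] [275.73661585 206.3761276 ] [311.62970664 218.74093759]
[0.65409789 0.08111899 0.31558891] [313.00519983 182.42910897] [307.32861962 181.30964947]
```

View pics/m3.png

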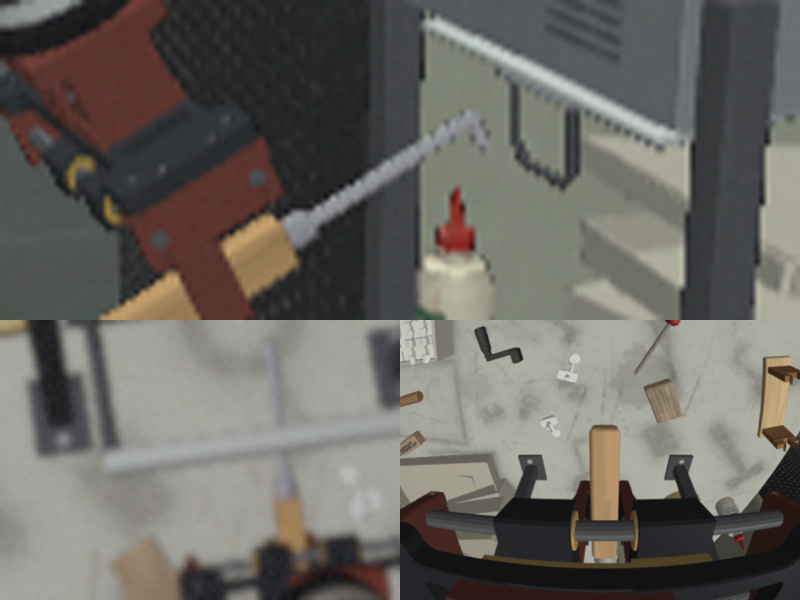

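The side view shows the hook tip at (314,183), as predicted, and the eye bar's middle at about (329,194.6), roughly 4 px below my prediction. The wrist view shows the leg feet symmetric about the pole, at wrist pixels (183,218) and (392,218). I'll use those to settle the eye's lateral position.

```bash
python3 - <<'E'
from h import *
np.set_printoptions(precision=4,suppress=True)
a=onz('wrist',(531-400)*1.4,(466-320)*1.5,.006);b=onz('wrist',(680-400)*1.4,(466-320)*1.5,.006)
d=b-a if b[1]>a[1] else a-b
print(a,b,np.linalg.norm(d),'yaw',np.degrees(np.arctan2(-d[0],d[1]))); m=(a+b)/2
print('mid',m,'origin',m+.06*hx, 'eye if h=-.06',m)
# side feet for reference (side0 px)
print(onz('side',296,268,.0),onz('side',356,324,.0))
# top feet in top2
print(onz('top',240+63/4,175+(435-320)/4,.004))
for y in (.065,.075,.087):
  o,dd=ray('side',329,194.6);print(o+dd*(y-o[1])/dd[1])
# hatch edge ends side2
print(onz('side',220+425/5,160+20/5,.338),onz('side',220+680/5,160+140/5,.338))
E
```

```text
[ 0.71   -0.0614  0.006 ] [0.6639 0.2398 0.006 ] 0.30475163521215926 yaw 8.692389317253376
mid [0.687  0.0892 0.006 ] origin [0.7463 0.0983 0.006 ] eye if h=-.06 [0.687  0.0892 0.006 ]
[0.6718 0.2395 0.    ] [ 0.7191 -0.0623  0.    ]
[0.6528 0.2343 0.004 ]
[0.6898 0.065  0.2868]
[0.6942 0.075  0.2831]
[0.6995 0.087  0.2785]
[0.6641 0.1656 0.338 ] [ 0.7019 -0.0473  0.338 ]
```

Request:
step_arm --motion '[{"dx": -0.0094, "dy": 0.0013, "dz": 0.0044, "rx": 0, "ry": 0, "rz": 0, "jaw": 0}, {"dx": -0.0094, "dy": 0.0012, "dz": 0.0044, "rx": 0, "ry": 0, "rz": 0, "jaw": 0}, {"dx": -0.0094, "dy": 0, "dz": 0.0044, "rx": 0, "ry": 0, "rz": 0, "jaw": 0}, {"dx": -0.0094, "dy": 0, "dz": 0.0044, "rx": 0, "ry": 0, "rz": 0, "jaw": 0}, {"dx": -0.0094, "dy": 0, "dz": 0.0044, "rx": 0, "ry": 0, "rz": 0, "jaw": 0}, {"dx": 0, "dy": 0, "dz": 0, "rx": 0, "ry": 0, "rz": 0, "jaw": 0}]'

```text
time: 5.75
position: [0.5705, 0.0707, 0.2508]
tool_rot: [-0.074, 0.974, 0.016, 0.216]
ft_force: [0.5, -0.4, -1.7]
gripper_width: 0.0178
gripper_force: 30.0
```

```bash
python3 - <<'E'
from h import *
import cv2
np.set_printoptions(precision=4,suppress=True)
p,Rr,s=cur();print(p,s['ft_force'],s['gripper_width'],s['time'])
for x in (.05,.145,.158): 
  q=p+Rr.apply(POLE+[-x,0,0]);print(q,pix('side',q))
s1=viewer.snapshot('side')[:,:,::-1]
cv2.imwrite('pics/side3.png',s1)
s2=cv2.imread('pics/side2.png')
f=lambda im:cv2.resize(im[165:215,290:356],(792//2,300),interpolation=cv2.INTER_CUBIC)
can=np.hstack([f(s2),f(s1)]); can=np.vstack([can,cv2.resize(s1[170:207,300:349],(792,600-300),interpolation=cv2.INTER_CUBIC)])
cv2.imwrite('pics/m4.png',can)
E
```

```text
[0.5705 0.0707 0.2508] [ 0.4725 -0.4482 -1.6633] 0.01781604405187264 5.75
[0.6088 0.0766 0.2718] [295.2929 202.1628]
[0.6939 0.0896 0.3119] [327.0938 181.4756]
[0.7056 0.0913 0.3174] [331.3548 178.7037]
```

View pics/m4.png

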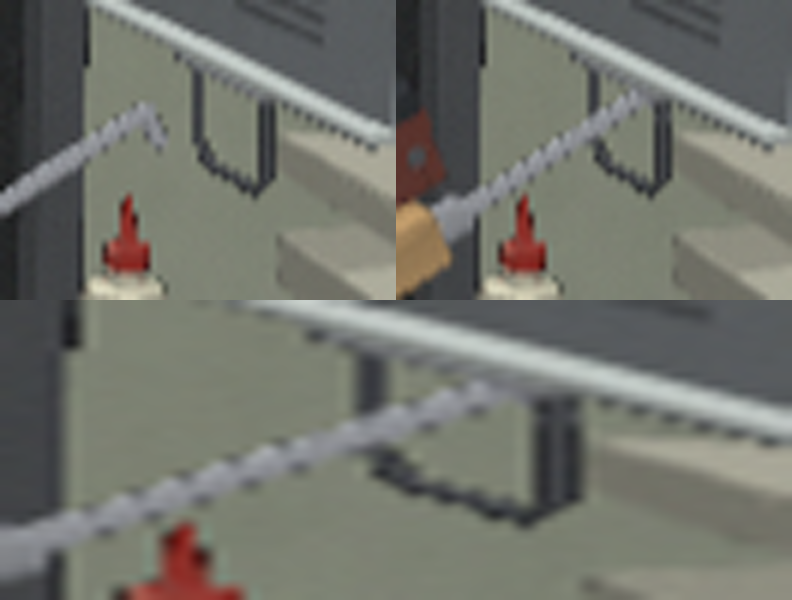

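The rod passes in front of the far bail leg. Its end goes behind the near bail leg and the hatch edge, at about (331,179). So the hook is through the eye opening, with the bar below it at (329,194.7). Next I'll lower in small steps and watch the force.

Request:
step_arm --motion '[{"dx": 0.0025, "dy": 0, "dz": 0.0055, "rx": 0, "ry": 0, "rz": 0, "jaw": 0}, {"dx": 0.0025, "dy": 0, "dz": 0.0055, "rx": 0, "ry": 0, "rz": 0, "jaw": 0}, {"dx": 0, "dy": 0, "dz": 0, "rx": 0, "ry": 0, "rz": 0, "jaw": 0}, {"dx": 0, "dy": 0, "dz": 0, "rx": 0, "ry": 0, "rz": 0, "jaw": 0}]'

```text
time: 6.2
position: [0.5687, 0.0704, 0.2381]
tool_rot: [-0.074, 0.974, 0.016, 0.215]
ft_force: [-0.3, -0.2, -2.0]
gripper_width: 0.0178
gripper_force: 30.0
```

Request:
step_arm --motion '[{"dx": 0.0021, "dy": 0, "dz": 0.0045, "rx": 0, "ry": 0, "rz": 0, "jaw": 0}, {"dx": 0, "dy": 0, "dz": 0, "rx": 0, "ry": 0, "rz": 0, "jaw": 0}, {"dx": 0, "dy": 0, "dz": 0, "rx": 0, "ry": 0, "rz": 0, "jaw": 0}]'

```text
time: 6.5
position: [0.569, 0.0704, 0.2334]
tool_rot: [-0.074, 0.974, 0.016, 0.215]
ft_force: [0.3, 0.1, -1.7]
gripper_width: 0.0176
gripper_force: 30.0
```

Request:
step_arm --motion '[{"dx": 0.0021, "dy": 0, "dz": 0.0045, "rx": 0, "ry": 0, "rz": 0, "jaw": 0}, {"dx": 0, "dy": 0, "dz": 0, "rx": 0, "ry": 0, "rz": 0, "jaw": 0}, {"dx": 0, "dy": 0, "dz": 0, "rx": 0, "ry": 0, "rz": 0, "jaw": 0}]'

```text
time: 6.8
position: [0.5689, 0.0704, 0.2284]
tool_rot: [-0.074, 0.974, 0.016, 0.215]
ft_force: [-0.2, -0.3, -1.7]
gripper_width: 0.0182
gripper_force: 30.0
```

Request:
step_arm --motion '[{"dx": 0.0021, "dy": 0, "dz": 0.0045, "rx": 0, "ry": 0, "rz": 0, "jaw": 0}, {"dx": 0, "dy": 0, "dz": 0, "rx": 0, "ry": 0, "rz": 0, "jaw": 0}, {"dx": 0, "dy": 0, "dz": 0, "rx": 0, "ry": 0, "rz": 0, "jaw": 0}]'

```text
time: 7.1
position: [0.5689, 0.0704, 0.2234]
tool_rot: [-0.074, 0.974, 0.016, 0.215]
ft_force: [0.7, -0.3, -2.3]
gripper_width: 0.0178
gripper_force: 30.0
```

```bash
python3 - <<'E'
from h import *
import cv2
np.set_printoptions(precision=4,suppress=True)
p,Rr,s=cur();print(p,s['ft_force'],s['torque'],s['time'])
for x in (.05,.145,.158): 
  q=p+Rr.apply(POLE+[-x,0,0]);print(q,pix('side',q))
s1=viewer.snapshot('side')[:,:,::-1]
cv2.imwrite('pics/side4.png',s1)
s3=cv2.imread('pics/side3.png')
# hatch edge brightness profile: white strip row at several columns
for nm,im in (('3',s3),('4',s1)):
  g=im.max(2).astype(int)
  print(nm,[(u,g[158:205,u].argmax()+158,g[158:205,u].max()) for u in (310,318,326,336,344,350)], )
  h=im.sum(2)
  print([ (v, h[v,320:340].argmin()+320) for v in range(184,204,2)])
E
```

```text
[0.5689 0.0704 0.2234] [ 0.6522 -0.2699 -2.2828] [-0.0325  0.5522  0.0246] 7.1
[0.6073 0.0763 0.2444] [294.5177 212.9863]
[0.6924 0.0893 0.2844] [326.0819 192.3137]
[0.7041 0.091  0.2899] [330.3117 189.5435]
3 [(310, np.int64(166), np.int64(200)), (318, np.int64(170), np.int64(202)), (326, np.int64(174), np.int64(201)), (336, np.int64(179), np.int64(199)), (344, np.int64(183), np.int64(195)), (350, np.int64(186), np.int64(195))]
[(184, np.int64(334)), (186, np.int64(335)), (188, np.int64(333)), (190, np.int64(333)), (192, np.int64(333)), (194, np.int64(335)), (196, np.int64(330)), (198, np.int64(332)), (200, np.int64(334)), (202, np.int64(334))]
4 [(310, np.int64(167), np.int64(201)), (318, np.int64(171), np.int64(202)), (326, np.int64(174), np.int64(204)), (336, np.int64(179), np.int64(203)), (344, np.int64(183), np.int64(202)), (350, np.int64(186), np.int64(199))]
[(184, np.int64(324)), (186, np.int64(322)), (188, np.int64(322)), (190, np.int64(335)), (192, np.int64(324)), (194, np.int64(335)), (196, np.int64(329)), (198, np.int64(331)), (200, np.int64(320)), (202, np.int64(330))]
```

Request:
step_arm --motion '[{"dx": 0, "dy": 0, "dz": 0.003, "rx": 0, "ry": 0, "rz": 0, "jaw": 0}, {"dx": 0, "dy": 0, "dz": 0.003, "rx": 0, "ry": 0, "rz": 0, "jaw": 0}, {"dx": 0, "dy": 0, "dz": 0.003, "rx": 0, "ry": 0, "rz": 0, "jaw": 0}, {"dx": 0, "dy": 0, "dz": 0.003, "rx": 0, "ry": 0, "rz": 0, "jaw": 0}, {"dx": 0, "dy": 0, "dz": 0, "rx": 0, "ry": 0, "rz": 0, "jaw": 0}]'

```text
time: 7.65
position: [0.574, 0.0712, 0.2122]
tool_rot: [-0.074, 0.974, 0.016, 0.215]
ft_force: [-0.2, 0.5, -1.8]
gripper_width: 0.0179
gripper_force: 30.0
```

```bash
python3 - <<'E'
from h import *
import cv2
np.set_printoptions(precision=4,suppress=True)
p,Rr,s=cur();print(p,s['ft_force'],s['torque'],s['time'])
for x in (.05,.145,.158): 
  q=p+Rr.apply(POLE+[-x,0,0]);print(q,pix('side',q))
s1=viewer.snapshot('side')[:,:,::-1]
cv2.imwrite('pics/side5.png',s1)
for n in (3,4,5):
  im=cv2.imread(f'pics/side{n}.png'); g=im.max(2).astype(int)
  print(n,[(u,g[158:205,u].argmax()+158,g[158:205,u].max()) for u in (310,318,326,336,344,350)])
  print(im[186:206,330].sum(1))
E
```

```text
[0.574  0.0712 0.2122] [-0.1525  0.4561 -1.8131] [-0.0046  0.5044  0.0268] 7.65
[0.6124 0.0771 0.2332] [296.3397 216.9543]
[0.6975 0.09   0.2732] [327.698  196.3279]
[0.7092 0.0918 0.2787] [331.9006 193.5635]
3 [(310, np.int64(166), np.int64(200)), (318, np.int64(170), np.int64(202)), (326, np.int64(174), np.int64(201)), (336, np.int64(179), np.int64(199)), (344, np.int64(183), np.int64(195)), (350, np.int64(186), np.int64(195))]
[366 364 368 366 368 370 368 362 303 220 136 304 366 369 363 366 365 365
 363 362]
4 [(310, np.int64(167), np.int64(201)), (318, np.int64(171), np.int64(202)), (326, np.int64(174), np.int64(204)), (336, np.int64(179), np.int64(203)), (344, np.int64(183), np.int64(202)), (350, np.int64(186), np.int64(199))]
[365 361 367 332 390 433 414 380 285 225 194 309 367 367 371 371 362 365
 365 363]
5 [(310, np.int64(171), np.int64(207)), (318, np.int64(175), np.int64(212)), (326, np.int64(178), np.int64(210)), (336, np.int64(183), np.int64(211)), (344, np.int64(183), np.int64(208)), (350, np.int64(190), np.int64(207))]
[366 364 367 365 367 372 366 362 327 390 436 413 303 171 312 364 369 361
 367 362]
```

```bash
cat >> h.py <<'E'
EM=np.array([.700,.0905,.279])
def path(th,tilt,xp):
    H=EM+.122*hx+.049*hz; c,s=np.cos(th),np.sin(th)
    B=H+(-.122*c+.049*s)*hx+(-.122*s-.049*c)*hz
    p,Rr=tcp_for(B,xp,tilt,-.007); return p,Rr
def prows(ths,tilts,xps):
    P=[path(*a) for a in zip(ths,tilts,xps)]
    for (p0,R0),(p1,R1) in zip(P,P[1:]):
        d=R0.inv().apply(p1-p0); g=(R0.inv()*R1).as_rotvec(True)
        print('{"dx":%.4f,"dz":%.4f,"ry":%.2f}'%(d[0],d[2],g[1]))
E
python3 - <<'E'
from h import *
np.set_printoptions(precision=4,suppress=True)
p,Rr,s=cur()
for th in (.06,.08,.1):
  for xp in (.143,.147,.151): print(th,xp,path(th,25,xp)[0]-p)
print(path(1.05,40,.143)[0])
ths=np.linspace(.09,1.0,21); prows(ths,25+15*(ths-.09)/.91,np.linspace(.147,.142,21))
E
```

```text
0.06 0.143 [0.0047 0.0007 0.0054]
0.06 0.147 [0.0011 0.0002 0.0037]
0.06 0.151 [-0.0025 -0.0003  0.002 ]
0.08 0.143 [0.0058 0.0009 0.0031]
0.08 0.147 [0.0022 0.0004 0.0014]
0.08 0.151 [-0.0014 -0.0002 -0.0003]
0.1 0.143 [0.007  0.0011 0.0007]
0.1 0.147 [ 0.0034  0.0006 -0.001 ]
0.1 0.151 [-0.0002  0.     -0.0027]
[0.6961 0.0899 0.113 ]
{"dx":-0.0006,"dz":0.0078,"ry":-0.75}
{"dx":-0.0007,"dz":0.0078,"ry":-0.75}
{"dx":-0.0009,"dz":0.0078,"ry":-0.75}
{"dx":-0.0011,"dz":0.0077,"ry":-0.75}
{"dx":-0.0013,"dz":0.0077,"ry":-0.75}
{"dx":-0.0015,"dz":0.0077,"ry":-0.75}
{"dx":-0.0017,"dz":0.0076,"ry":-0.75}
{"dx":-0.0019,"dz":0.0076,"ry":-0.75}
{"dx":-0.0021,"dz":0.0075,"ry":-0.75}
{"dx":-0.0023,"dz":0.0074,"ry":-0.75}
{"dx":-0.0024,"dz":0.0074,"ry":-0.75}
{"dx":-0.0026,"dz":0.0073,"ry":-0.75}
{"dx":-0.0028,"dz":0.0072,"ry":-0.75}
{"dx":-0.0030,"dz":0.0071,"ry":-0.75}
{"dx":-0.0031,"dz":0.0070,"ry":-0.75}
{"dx":-0.0033,"dz":0.0069,"ry":-0.75}
{"dx":-0.0035,"dz":0.0068,"ry":-0.75}
{"dx":-0.0036,"dz":0.0067,"ry":-0.75}
{"dx":-0.0038,"dz":0.0066,"ry":-0.75}
{"dx":-0.0039,"dz":0.0065,"ry":-0.75}
```

Request:
step_arm --motion '[{"dx": -0.0003, "dy": 0, "dz": 0.0039, "rx": 0, "ry": -0.37, "rz": 0, "jaw": 0}, {"dx": -0.0003, "dy": 0, "dz": 0.0039, "rx": 0, "ry": -0.38, "rz": 0, "jaw": 0}, {"dx": -0.0003, "dy": 0, "dz": 0.0039, "rx": 0, "ry": -0.37, "rz": 0, "jaw": 0}, {"dx": -0.0004, "dy": 0, "dz": 0.0039, "rx": 0, "ry": -0.38, "rz": 0, "jaw": 0}, {"dx": -0.0004, "dy": 0, "dz": 0.0039, "rx": 0, "ry": -0.37, "rz": 0, "jaw": 0}, {"dx": -0.0005, "dy": 0, "dz": 0.0039, "rx": 0, "ry": -0.38, "rz": 0, "jaw": 0}, {"dx": -0.0005, "dy": 0, "dz": 0.0039, "rx": 0, "ry": -0.37, "rz": 0, "jaw": 0}, {"dx": -0.0006, "dy": 0, "dz": 0.0038, "rx": 0, "ry": -0.38, "rz": 0, "jaw": 0}, {"dx": -0.0006, "dy": 0, "dz": 0.0038, "rx": 0, "ry": -0.37, "rz": 0, "jaw": 0}, {"dx": -0.0007, "dy": 0, "dz": 0.0038, "rx": 0, "ry": -0.38, "rz": 0, "jaw": 0}]'

```text
time: 8.7
position: [0.5954, 0.0745, 0.18]
tool_rot: [-0.073, 0.966, 0.019, 0.247]
ft_force: [-0.9, 0.1, -0.7]
gripper_width: 0.018
gripper_force: 30.0
```

Request:
step_arm --motion '[{"dx": -0.0007, "dy": 0, "dz": 0.0038, "rx": 0, "ry": -0.37, "rz": 0, "jaw": 0}, {"dx": -0.0008, "dy": 0, "dz": 0.0038, "rx": 0, "ry": -0.38, "rz": 0, "jaw": 0}, {"dx": -0.0008, "dy": 0, "dz": 0.0038, "rx": 0, "ry": -0.37, "rz": 0, "jaw": 0}, {"dx": -0.0009, "dy": 0, "dz": 0.0038, "rx": 0, "ry": -0.38, "rz": 0, "jaw": 0}, {"dx": -0.0009, "dy": 0, "dz": 0.0038, "rx": 0, "ry": -0.37, "rz": 0, "jaw": 0}, {"dx": -0.001, "dy": 0, "dz": 0.0038, "rx": 0, "ry": -0.38, "rz": 0, "jaw": 0}, {"dx": -0.001, "dy": 0, "dz": 0.0037, "rx": 0, "ry": -0.37, "rz": 0, "jaw": 0}, {"dx": -0.0011, "dy": 0, "dz": 0.0037, "rx": 0, "ry": -0.38, "rz": 0, "jaw": 0}, {"dx": -0.0011, "dy": 0, "dz": 0.0037, "rx": 0, "ry": -0.37, "rz": 0, "jaw": 0}, {"dx": -0.0012, "dy": 0, "dz": 0.0037, "rx": 0, "ry": -0.38, "rz": 0, "jaw": 0}]'

```text
time: 9.7
position: [0.6213, 0.0782, 0.1546]
tool_rot: [-0.073, 0.959, 0.021, 0.275]
ft_force: [0.1, -0.5, -0.3]
gripper_width: 0.0181
gripper_force: 30.0
```

```bash
python3 - <<'E'
from h import *
import cv2
np.set_printoptions(precision=4,suppress=True)
p,Rr,s=cur();print(p,s['ft_force'],s['torque'],s['time'])
print('model',path(.545,32.5,.1445)[0]-p)
for x in (.05,.145,.158): 
  q=p+Rr.apply(POLE+[-x,0,0]);print(q,pix('side',q))
s1=viewer.snapshot('side')[:,:,::-1]
cv2.imwrite('pics/side6.png',s1)
im=s1; g=im.max(2).astype(int)
print([(u,g[158:205,u].argmax()+158,g[158:205,u].max()) for u in (310,318,326,336,344,350)])
E
```

```text
[0.6213 0.0782 0.1546] [ 0.0775 -0.4799 -0.2506] [-0.0396  0.4898  0.0351] 9.7
model [ 0.0036  0.0008 -0.0026]
[0.6567 0.0836 0.1802] [311.9166 233.8132]
[0.7364 0.0958 0.2305] [340.3408 210.1098]
[0.7473 0.0975 0.2374] [344.1754 206.9121]
[(310, np.int64(203), np.int64(135)), (318, np.int64(183), np.int64(183)), (326, np.int64(176), np.int64(185)), (336, np.int64(182), np.int64(189)), (344, np.int64(185), np.int64(193)), (350, np.int64(188), np.int64(192))]
```

Request:
step_arm --motion '[{"dx": -0.0012, "dy": 0, "dz": 0.0037, "rx": 0, "ry": -0.37, "rz": 0, "jaw": 0}, {"dx": -0.0013, "dy": 0, "dz": 0.0037, "rx": 0, "ry": -0.38, "rz": 0, "jaw": 0}, {"dx": -0.0013, "dy": 0, "dz": 0.0036, "rx": 0, "ry": -0.37, "rz": 0, "jaw": 0}, {"dx": -0.0013, "dy": 0, "dz": 0.0036, "rx": 0, "ry": -0.38, "rz": 0, "jaw": 0}, {"dx": -0.0014, "dy": 0, "dz": 0.0036, "rx": 0, "ry": -0.37, "rz": 0, "jaw": 0}, {"dx": -0.0014, "dy": 0, "dz": 0.0036, "rx": 0, "ry": -0.38, "rz": 0, "jaw": 0}, {"dx": -0.0015, "dy": 0, "dz": 0.0036, "rx": 0, "ry": -0.37, "rz": 0, "jaw": 0}, {"dx": -0.0015, "dy": 0, "dz": 0.0035, "rx": 0, "ry": -0.38, "rz": 0, "jaw": 0}, {"dx": -0.0015, "dy": 0, "dz": 0.0035, "rx": 0, "ry": -0.37, "rz": 0, "jaw": 0}, {"dx": -0.0016, "dy": 0, "dz": 0.0035, "rx": 0, "ry": -0.38, "rz": 0, "jaw": 0}]'

```text
time: 10.75
position: [0.6524, 0.0829, 0.1327]
tool_rot: [-0.072, 0.949, 0.023, 0.306]
ft_force: [-0.1, -1.2, 0.3]
gripper_width: 0.0179
gripper_force: 30.0
```

Request:
step_arm --motion '[{"dx": -0.0016, "dy": 0, "dz": 0.0035, "rx": 0, "ry": -0.37, "rz": 0, "jaw": 0}, {"dx": -0.0017, "dy": 0, "dz": 0.0034, "rx": 0, "ry": -0.38, "rz": 0, "jaw": 0}, {"dx": -0.0017, "dy": 0, "dz": 0.0034, "rx": 0, "ry": -0.37, "rz": 0, "jaw": 0}, {"dx": -0.0018, "dy": 0, "dz": 0.0034, "rx": 0, "ry": -0.38, "rz": 0, "jaw": 0}, {"dx": -0.0018, "dy": 0, "dz": 0.0034, "rx": 0, "ry": -0.37, "rz": 0, "jaw": 0}, {"dx": -0.0018, "dy": 0, "dz": 0.0033, "rx": 0, "ry": -0.38, "rz": 0, "jaw": 0}, {"dx": -0.0019, "dy": 0, "dz": 0.0033, "rx": 0, "ry": -0.37, "rz": 0, "jaw": 0}, {"dx": -0.0019, "dy": 0, "dz": 0.0033, "rx": 0, "ry": -0.38, "rz": 0, "jaw": 0}, {"dx": -0.002, "dy": 0, "dz": 0.0032, "rx": 0, "ry": -0.37, "rz": 0, "jaw": 0}, {"dx": -0.002, "dy": 0, "dz": 0.0032, "rx": 0, "ry": -0.38, "rz": 0, "jaw": 0}]'

```text
time: 11.75
position: [0.6857, 0.0879, 0.1161]
tool_rot: [-0.071, 0.939, 0.025, 0.336]
ft_force: [-3.9, -1.1, -1.7]
gripper_width: 0.0178
gripper_force: 30.0
```

```bash
python3 - <<'E'
from h import *
import cv2
np.set_printoptions(precision=4,suppress=True)
p,Rr,s=cur();print(p,s['ft_force'],s['torque'],s['time'],s['gripper_width'])
print('model',path(1.,40,.142)[0]-p, 'tilt',np.degrees(np.arcsin(-Rr.as_matrix()[2,0])))
for x in (.05,.145,.158): 
  q=p+Rr.apply(POLE+[-x,0,0]);print(q,pix('side',q))
s1=viewer.snapshot('side')[:,:,::-1]
cv2.imwrite('pics/side7.png',s1)
cv2.imwrite('pics/m5.png',cv2.resize(s1[155:245,270:390],(800,600),interpolation=cv2.INTER_CUBIC))
prows(np.linspace(1,1.12,7),[40]*7,[.142]*7)
E
```

```text
[0.6857 0.0879 0.1161] [-3.8776 -1.0561 -1.7212] [-0.1365  0.8639 -0.0188] 11.75 0.017790376385916778
model [ 0.0048  0.0012 -0.0014] tilt 39.34809097220165
[0.7176 0.0928 0.1461] [332.3727 241.7696]
[0.7903 0.1039 0.2064] [357.639  215.6112]
[0.8002 0.1054 0.2146] [361.0705 212.0586]
{"dx":-0.0017,"dz":0.0020,"ry":0.00}
{"dx":-0.0017,"dz":0.0020,"ry":0.00}
{"dx":-0.0018,"dz":0.0020,"ry":0.00}
{"dx":-0.0018,"dz":0.0019,"ry":0.00}
{"dx":-0.0018,"dz":0.0019,"ry":0.00}
{"dx":-0.0019,"dz":0.0018,"ry":0.00}
```

View pics/m5.png

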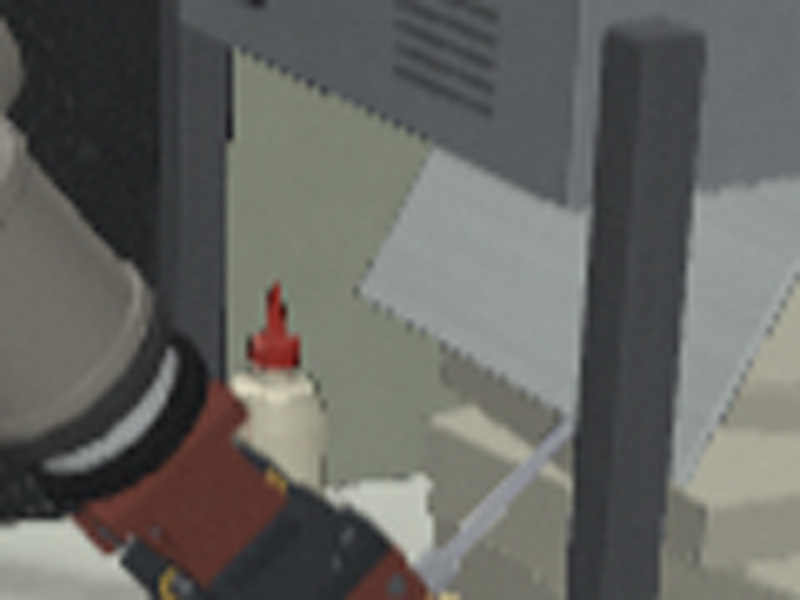

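The hatch is swung well down: its free left corner is at side pixel (324,198.5), and the rod runs up to the eye behind the leg. I'll push on gently until the force shows the stop.

Request:
step_arm --motion '[{"dx": -0.0017, "dy": 0, "dz": 0.002, "rx": 0, "ry": 0, "rz": 0, "jaw": 0}, {"dx": -0.0017, "dy": 0, "dz": 0.002, "rx": 0, "ry": 0, "rz": 0, "jaw": 0}, {"dx": 0, "dy": 0, "dz": 0, "rx": 0, "ry": 0, "rz": 0, "jaw": 0}]'

```text
time: 12.1
position: [0.6918, 0.0889, 0.1162]
tool_rot: [-0.071, 0.939, 0.025, 0.336]
ft_force: [-2.2, -0.6, -0.5]
gripper_width: 0.0179
gripper_force: 30.0
```

Request:
step_arm --motion '[{"dx": -0.0017, "dy": 0, "dz": 0.002, "rx": 0, "ry": 0, "rz": 0, "jaw": 0}, {"dx": 0, "dy": 0, "dz": 0, "rx": 0, "ry": 0, "rz": 0, "jaw": 0}, {"dx": 0, "dy": 0, "dz": 0, "rx": 0, "ry": 0, "rz": 0, "jaw": 0}]'

```text
time: 12.4
position: [0.6946, 0.0893, 0.1162]
tool_rot: [-0.071, 0.939, 0.025, 0.337]
ft_force: [-1.9, -0.5, -0.1]
gripper_width: 0.0178
gripper_force: 30.0
```

```bash
python3 - <<'E'
from h import *
import cv2
np.set_printoptions(precision=4,suppress=True)
p,Rr,s=cur();print(p,s['ft_force'],s['torque'],s['time'],s['gripper_width'])
s1=viewer.snapshot('side')[:,:,::-1]; cv2.imwrite('pics/side8.png',s1)
s7=cv2.imread('pics/side7.png')
# bottom-left and right hatch edges
for im in (s7,s1):
  g=cv2.GaussianBlur(im,(3,3),0).astype(int)
  for u in (328,336,344,350):
    c=g[190:222,u].sum(1); k=np.abs(np.diff(c)); print(u,190+k.argmax(),end=' ')
  for v in (205,212,218):
    c=g[v,376:390].sum(1); k=np.abs(np.diff(c)); print('v',v,376+k.argmax(),end=' ')
  print()
# predicted free-left corner (hood y +.11) under the model for various angles
ly=np.array([-hx[1],hx[0],0])
for hz0 in (.328,.338):
 for th in (.9,.95,1.0,1.05):
  H=np.array([*(EM+.122*hx)[:2],hz0]); 
  print(hz0,th,pix('side',H-.13*(np.cos(th)*hx+np.sin(th)*hz)+.11*ly),end=' ')
E
```

```text
[0.6946 0.0893 0.1162] [-1.8805 -0.4506 -0.1177] [-0.0738  0.6996  0.0112] 12.4 0.01780447105212368
328 200 336 205 344 218 350 213 v 205 385 v 212 379 v 218 377 
328 200 336 205 344 218 350 213 v 205 385 v 212 379 v 218 377 
0.328 0.9 [319.5477 198.1929] 0.328 0.95 [321.1266 199.2637] 0.328 1.0 [322.7593 200.2287] 0.328 1.05 [324.4416 201.0864] 0.338 0.9 [319.6827 194.752 ] 0.338 0.95 [321.2657 195.8358] 0.338 1.0 [322.9029 196.8132] 0.338 1.05 [324.5896 197.6829]
```

Request:
step_arm --motion '[{"dx": 0, "dy": 0, "dz": 0.002, "rx": 0, "ry": 0, "rz": 0, "jaw": 0}, {"dx": 0, "dy": 0, "dz": 0.002, "rx": 0, "ry": 0, "rz": 0, "jaw": 0}, {"dx": 0, "dy": 0, "dz": 0, "rx": 0, "ry": 0, "rz": 0, "jaw": 0}]'

```text
time: 12.75
position: [0.6972, 0.0897, 0.1129]
tool_rot: [-0.071, 0.939, 0.025, 0.337]
ft_force: [-1.1, -0.3, 0.8]
gripper_width: 0.0175
gripper_force: 30.0
```

```bash
python3 - <<'E'
from h import *
import cv2
np.set_printoptions(precision=4,suppress=True)
p,Rr,s=cur();print(p,s['ft_force'],s['torque'],s['time'],s['gripper_width'])
s1=viewer.snapshot('side')[:,:,::-1]; cv2.imwrite('pics/side9.png',s1)
d=cv2.absdiff(s1,cv2.imread('pics/side7.png')).max(2); 
d[:,:318]=0; d=(d>40); print('changed px right of 318:',d.sum(),[ (int(a.min()),int(a.max())) for a in np.where(d)] )
d=cv2.absdiff(s1,cv2.imread('pics/side7.png')).max(2);print('hatch area diff',(d[165:210,325:356]>25).sum(),(d[175:225,374:392]>25).sum())
for x in (.064,.1,.145): print(pix('side',p+Rr.apply(POLE+[-x,0,0])))
# rod pixels: bluish light: for rows print col of max (b-r)
im=s1.astype(int)
for v in range(216,246,3):
  c=(im[v,325:362,0]-im[v,325:362,2]); print(v,325+c.argmax(),c.max(),end=' | ')
E
```

```text
[0.6972 0.0897 0.1129] [-1.071  -0.3146  0.8119] [0.0023 0.4101 0.0329] 12.75 0.017525188075387808
changed px right of 318: 269 [(221, 272), (318, 353)]
hatch area diff 0 0
[339.8253 238.2032]
[349.3463 228.2976]
[361.1815 215.9843]
216 359 5 | 219 355 8 | 222 352 9 | 225 349 9 | 228 347 8 | 231 346 9 | 234 342 7 | 237 325 8 | 240 339 8 | 243 326 6 |
```

The hatch pixels didn't change during 13 mm more push, and the push force is above the hinge friction, so the hatch is at its stop. Next I'll lift the rod off the bar along tool -z and withdraw along the rod.

Request:
step_arm --motion '[{"dx": 0, "dy": 0, "dz": -0.003, "rx": 0, "ry": 0, "rz": 0, "jaw": 0}, {"dx": 0, "dy": 0, "dz": -0.004, "rx": 0, "ry": 0, "rz": 0, "jaw": 0}, {"dx": 0, "dy": 0, "dz": -0.005, "rx": 0, "ry": 0, "rz": 0, "jaw": 0}, {"dx": 0, "dy": 0, "dz": -0.005, "rx": 0, "ry": 0, "rz": 0, "jaw": 0}, {"dx": 0, "dy": 0, "dz": -0.005, "rx": 0, "ry": 0, "rz": 0, "jaw": 0}, {"dx": 0, "dy": 0, "dz": 0, "rx": 0, "ry": 0, "rz": 0, "jaw": 0}, {"dx": 0, "dy": 0, "dz": 0, "rx": 0, "ry": 0, "rz": 0, "jaw": 0}]'

```text
time: 13.5
position: [0.683, 0.0874, 0.1301]
tool_rot: [-0.071, 0.939, 0.025, 0.337]
ft_force: [-0.0, -0.0, -2.1]
gripper_width: 0.0178
gripper_force: 30.0
```

```bash
python3 - <<'E'
from h import *
import cv2
np.set_printoptions(precision=4,suppress=True)
p,Rr,s=cur();print(p,s['ft_force'],s['torque'],s['time'],s['gripper_width'])
s1=viewer.snapshot('side')[:,:,::-1]; cv2.imwrite('pics/side10.png',s1)
d=cv2.absdiff(s1,cv2.imread('pics/side7.png')).max(2);print('hatch area diff',(d[165:205,325:356]>25).sum(),(d[175:225,374:392]>25).sum())
for x in (.064,.1,.145): print(pix('side',p+Rr.apply(POLE+[-x,0,0])))
im=s1.astype(int)
for v in range(207,246,3):
  c=(im[v,322:358,0]-im[v,322:358,2]); print(v,322+c.argmax(),c.max(),end=' | ')
E
```

```text
[0.683  0.0874 0.1301] [-0.0241 -0.0216 -2.1379] [-0.1141  0.8802 -0.0283] 13.5 0.017818625799773488
hatch area diff 0 0
[335.4464 233.1241]
[345.077  223.1284]
[357.0476 210.7041]
207 340 4 | 210 355 5 | 213 350 4 | 216 348 8 | 219 346 9 | 222 344 9 | 225 341 7 | 228 339 9 | 231 336 10 | 234 331 8 | 237 328 6 | 240 357 5 | 243 357 6 |
```

Request:
step_arm --motion '[{"dx": 0.005, "dy": 0, "dz": 0.0002, "rx": 0, "ry": 0, "rz": 0, "jaw": 0}, {"dx": 0.006, "dy": 0, "dz": 0.0002, "rx": 0, "ry": 0, "rz": 0, "jaw": 0}, {"dx": 0.006, "dy": 0, "dz": 0.0002, "rx": 0, "ry": 0, "rz": 0, "jaw": 0}, {"dx": 0.006, "dy": 0, "dz": 0.0002, "rx": 0, "ry": 0, "rz": 0, "jaw": 0}, {"dx": 0.006, "dy": 0, "dz": 0.0002, "rx": 0, "ry": 0, "rz": 0, "jaw": 0}, {"dx": 0.006, "dy": 0, "dz": 0.0002, "rx": 0, "ry": 0, "rz": 0, "jaw": 0}, {"dx": 0.006, "dy": 0, "dz": 0.0002, "rx": 0, "ry": 0, "rz": 0, "jaw": 0}, {"dx": 0.006, "dy": 0, "dz": 0.0002, "rx": 0, "ry": 0, "rz": 0, "jaw": 0}, {"dx": 0, "dy": 0, "dz": 0, "rx": 0, "ry": 0, "rz": 0, "jaw": 0}]'

```text
time: 14.45
position: [0.647, 0.0819, 0.0977]
tool_rot: [-0.071, 0.939, 0.025, 0.336]
ft_force: [0.1, 0.5, -0.9]
gripper_width: 0.0179
gripper_force: 30.0
```

```bash
python3 - <<'E'
from h import *
import cv2
np.set_printoptions(precision=4,suppress=True)
p,Rr,s=cur();print(p,s['ft_force'],s['torque'],s['time'],s['gripper_width'])
s1=viewer.snapshot('side')[:,:,::-1]; cv2.imwrite('pics/side11.png',s1)
d=cv2.absdiff(s1,cv2.imread('pics/side7.png')).max(2);print('hatch area diff',(d[165:205,325:356]>25).sum(),(d[175:225,374:392]>25).sum())
im=s1.astype(int); pts=[]
for v in range(216,262,2):
  c=(im[v,300:345,0]-im[v,300:345,2]); print(v,300+c.argmax(),c.max(),end=' | ')
print()
for dl in (0,3,6):
  R2=Rr*R.from_euler('y',-dl,degrees=True)
  print(dl,[pix('side',p+Rr.apply([.001,0,-.0045])+R2.apply([-x,0,0])) for x in (.064,.1,.158)])
E
```

```text
[0.647  0.0819 0.0977] [ 0.1486  0.5484 -0.9145] [-0.1072  0.8887  0.0535] 14.45 0.017907467563105465
hatch area diff 0 0
216 302 5 | 218 302 7 | 220 344 8 | 222 343 9 | 224 308 11 | 226 308 12 | 228 337 7 | 230 336 8 | 232 334 8 | 234 334 9 | 236 332 8 | 238 329 8 | 240 328 8 | 242 300 9 | 244 325 9 | 246 303 9 | 248 303 8 | 250 301 8 | 252 300 8 | 254 300 6 | 256 300 5 | 258 300 6 | 260 300 3 | 
0 [array([323.7411, 245.3758]), array([333.4469, 235.3384]), array([348.9807, 219.2741])]
3 [array([323.0414, 244.6364]), array([332.3791, 234.1605]), array([347.3576, 217.3564])]
6 [array([322.2938, 243.9458]), array([331.2349, 233.0567]), array([345.6101, 215.5495])]
```

```bash
python3 - <<'E'
from h import *
p,Rr,s=cur()
A=p-.17*hx+.06*hz; RA=pose(8.7,36); B=np.array([.44,.25,.2]);RB=pose(16,20);C=np.array([.4486,.3745,.19]);RC=pose(23.3,-6)
print(A); rows(A,RA,10); rows(B,RB,10,A,RA); rows(C,RC,10,B,RB)
E
```

```text
[0.47960779 0.05626966 0.15822836]
{"dx":0.0093,"dy":-0.0000,"dz":-0.0154,"rx":-0.01,"ry":0.34,"rz":-0.00},{"dx":0.0094,"dy":-0.0000,"dz":-0.0154,"rx":-0.01,"ry":0.34,"rz":-0.00},{"dx":0.0095,"dy":-0.0000,"dz":-0.0153,"rx":-0.01,"ry":0.34,"rz":-0.00},{"dx":0.0096,"dy":-0.0000,"dz":-0.0153,"rx":-0.01,"ry":0.34,"rz":-0.00},{"dx":0.0097,"dy":-0.0000,"dz":-0.0152,"rx":-0.01,"ry":0.34,"rz":-0.00},{"dx":0.0098,"dy":-0.0000,"dz":-0.0151,"rx":-0.01,"ry":0.34,"rz":-0.00},{"dx":0.0099,"dy":-0.0000,"dz":-0.0151,"rx":-0.01,"ry":0.34,"rz":-0.00},{"dx":0.0100,"dy":-0.0000,"dz":-0.0150,"rx":-0.01,"ry":0.34,"rz":-0.00},{"dx":0.0100,"dy":-0.0000,"dz":-0.0150,"rx":-0.01,"ry":0.34,"rz":-0.00},{"dx":0.0101,"dy":-0.0000,"dz":-0.0149,"rx":-0.01,"ry":0.34,"rz":-0.00}
{"dx":-0.0017,"dy":0.0197,"dz":-0.0040,"rx":-0.34,"ry":1.60,"rz":-0.65},{"dx":-0.0018,"dy":0.0198,"dz":-0.0039,"rx":-0.34,"ry":1.60,"rz":-0.65},{"dx":-0.0019,"dy":0.0198,"dz":-0.0038,"rx":-0.34,"ry":1.60,"rz":-0.65},{"dx":-0.0020,"dy":0.0198,"dz":-0.0038,"rx":-0.34,"ry":1.60,"rz":-0.65},{"dx":-0.0021,"dy":0.0198,"dz":-0.0037,"rx":-0.34,"ry":1.
[... 384 characters left out ...]
0037,"dy":0.0117,"dz":0.0024,"rx":-0.09,"ry":2.60,"rz":-0.73},{"dx":-0.0039,"dy":0.0117,"dz":0.0022,"rx":-0.09,"ry":2.60,"rz":-0.73},{"dx":-0.0042,"dy":0.0116,"dz":0.0021,"rx":-0.09,"ry":2.60,"rz":-0.73},{"dx":-0.0044,"dy":0.0116,"dz":0.0019,"rx":-0.09,"ry":2.60,"rz":-0.73},{"dx":-0.0046,"dy":0.0115,"dz":0.0017,"rx":-0.09,"ry":2.60,"rz":-0.73},{"dx":-0.0048,"dy":0.0114,"dz":0.0015,"rx":-0.09,"ry":2.60,"rz":-0.73},{"dx":-0.0051,"dy":0.0114,"dz":0.0013,"rx":-0.09,"ry":2.60,"rz":-0.73},{"dx":-0.0053,"dy":0.0113,"dz":0.0011,"rx":-0.09,"ry":2.60,"rz":-0.73},{"dx":-0.0054,"dy":0.0112,"dz":0.0009,"rx":-0.09,"ry":2.60,"rz":-0.73},{"dx":-0.0056,"dy":0.0112,"dz":0.0006,"rx":-0.09,"ry":2.60,"rz":-0.73}
```

Request:
step_arm --motion '[{"dx": 0.0093, "dy": 0, "dz": -0.0154, "rx": 0, "ry": 0.34, "rz": 0, "jaw": 0}, {"dx": 0.0094, "dy": 0, "dz": -0.0154, "rx": 0, "ry": 0.34, "rz": 0, "jaw": 0}, {"dx": 0.0095, "dy": 0, "dz": -0.0153, "rx": 0, "ry": 0.34, "rz": 0, "jaw": 0}, {"dx": 0.0096, "dy": 0, "dz": -0.0153, "rx": 0, "ry": 0.34, "rz": 0, "jaw": 0}, {"dx": 0.0097, "dy": 0, "dz": -0.0152, "rx": 0, "ry": 0.34, "rz": 0, "jaw": 0}, {"dx": 0.0098, "dy": 0, "dz": -0.0151, "rx": 0, "ry": 0.34, "rz": 0, "jaw": 0}, {"dx": 0.0099, "dy": 0, "dz": -0.0151, "rx": 0, "ry": 0.34, "rz": 0, "jaw": 0}, {"dx": 0.01, "dy": 0, "dz": -0.015, "rx": 0, "ry": 0.34, "rz": 0, "jaw": 0}, {"dx": 0.01, "dy": 0, "dz": -0.015, "rx": 0, "ry": 0.34, "rz": 0, "jaw": 0}, {"dx": 0.01, "dy": 0, "dz": -0.015, "rx": 0, "ry": 0.34, "rz": 0, "jaw": 0}]'

```text
time: 15.5
position: [0.503, 0.0622, 0.1397]
tool_rot: [-0.076, 0.948, 0.019, 0.308]
ft_force: [-0.4, 0.2, -3.7]
gripper_width: 0.018
gripper_force: 30.0
```

Request:
step_arm --motion '[{"dx": -0.0017, "dy": 0.0197, "dz": -0.004, "rx": -0.34, "ry": 1.6, "rz": -0.65, "jaw": 0}, {"dx": -0.0018, "dy": 0.0198, "dz": -0.0039, "rx": -0.34, "ry": 1.6, "rz": -0.65, "jaw": 0}, {"dx": -0.0019, "dy": 0.0198, "dz": -0.0038, "rx": -0.34, "ry": 1.6, "rz": -0.65, "jaw": 0}, {"dx": -0.002, "dy": 0.0198, "dz": -0.0038, "rx": -0.34, "ry": 1.6, "rz": -0.65, "jaw": 0}, {"dx": -0.0021, "dy": 0.0198, "dz": -0.0037, "rx": -0.34, "ry": 1.6, "rz": -0.65, "jaw": 0}, {"dx": -0.0022, "dy": 0.0198, "dz": -0.0036, "rx": -0.34, "ry": 1.6, "rz": -0.65, "jaw": 0}, {"dx": -0.0024, "dy": 0.0197, "dz": -0.0036, "rx": -0.34, "ry": 1.6, "rz": -0.65, "jaw": 0}, {"dx": -0.0025, "dy": 0.0197, "dz": -0.0035, "rx": -0.34, "ry": 1.6, "rz": -0.65, "jaw": 0}, {"dx": -0.0026, "dy": 0.0197, "dz": -0.0035, "rx": -0.34, "ry": 1.6, "rz": -0.65, "jaw": 0}, {"dx": -0.0027, "dy": 0.0197, "dz": -0.0034, "rx": -0.34, "ry": 1.6, "rz": -0.65, "jaw": 0}]'

```text
time: 16.5
position: [0.4627, 0.2564, 0.179]
tool_rot: [-0.139, 0.975, 0.02, 0.17]
ft_force: [-0.2, 0.3, -1.4]
gripper_width: 0.0176
gripper_force: 30.0
```

Request:
step_arm --motion '[{"dx": -0.0037, "dy": 0.0117, "dz": 0.0024, "rx": -0.09, "ry": 2.6, "rz": -0.73, "jaw": 0}, {"dx": -0.0039, "dy": 0.0117, "dz": 0.0022, "rx": -0.09, "ry": 2.6, "rz": -0.73, "jaw": 0}, {"dx": -0.0042, "dy": 0.0116, "dz": 0.0021, "rx": -0.09, "ry": 2.6, "rz": -0.73, "jaw": 0}, {"dx": -0.0044, "dy": 0.0116, "dz": 0.0019, "rx": -0.09, "ry": 2.6, "rz": -0.73, "jaw": 0}, {"dx": -0.0046, "dy": 0.0115, "dz": 0.0017, "rx": -0.09, "ry": 2.6, "rz": -0.73, "jaw": 0}, {"dx": -0.0048, "dy": 0.0114, "dz": 0.0015, "rx": -0.09, "ry": 2.6, "rz": -0.73, "jaw": 0}, {"dx": -0.0051, "dy": 0.0114, "dz": 0.0013, "rx": -0.09, "ry": 2.6, "rz": -0.73, "jaw": 0}, {"dx": -0.0053, "dy": 0.0113, "dz": 0.0011, "rx": -0.09, "ry": 2.6, "rz": -0.73, "jaw": 0}, {"dx": -0.0054, "dy": 0.0112, "dz": 0.0009, "rx": -0.09, "ry": 2.6, "rz": -0.73, "jaw": 0}, {"dx": -0.0056, "dy": 0.0112, "dz": 0.0006, "rx": -0.09, "ry": 2.6, "rz": -0.73, "jaw": 0}]'

```text
time: 17.5
position: [0.4715, 0.3805, 0.1675]
tool_rot: [-0.203, 0.978, -0.015, -0.054]
ft_force: [-0.1, 0.6, -2.0]
gripper_width: 0.018
gripper_force: 30.0
```

Request:
step_arm --motion '[{"dx": 0, "dy": 0, "dz": 0, "rx": 0, "ry": 0, "rz": 0, "jaw": 0}, {"dx": 0, "dy": 0, "dz": 0, "rx": 0, "ry": 0, "rz": 0, "jaw": 0}]'

```text
time: 17.7
position: [0.471, 0.3802, 0.1672]
tool_rot: [-0.203, 0.978, -0.015, -0.053]
ft_force: [-0.3, 0.2, -2.2]
gripper_width: 0.0176
gripper_force: 30.0
```

```bash
python3 - <<'E'
from h import *
import cv2
np.set_printoptions(precision=4,suppress=True)
p,Rr,s=cur();print(p,Rr.as_matrix()[:,0],s['ft_force'],s['time'])
s1=viewer.snapshot('side')[:,:,::-1]; cv2.imwrite('pics/side12.png',s1)
d=cv2.absdiff(s1,cv2.imread('pics/side7.png')).max(2);print('hatch area diff',(d[165:205,325:356]>25).sum(),(d[175:225,374:392]>25).sum())
# handle mask (pale wood) and rod
def mask(im):
  h=cv2.cvtColor(im,cv2.COLOR_BGR2HSV); m=cv2.inRange(h,(8,60,120),(28,200,255)); m[:,:170]=0;m[:,262:]=0;m[:,:]=m; m[:160]=0;m[225:]=0; return m
def rod(im):
  out=[]
  for u in range(228,256,3):
    c=im[170:225,u].sum(1).astype(int); c=c-cv2.GaussianBlur(im,(0,0),8)[170:225,u].sum(1); out.append((u,170+int(c.argmax()),int(c.max())))
  return out
for n in (1,12):
  im=cv2.imread(f'pics/side{n}.png'); m=mask(im); pts=np.column_stack(np.where(m))[:,::-1]
  print(n,len(pts),pts.min(0),pts.max(0),cv2.fitLine(pts.astype(np.float32),cv2.DIST_HUBER,0,.01,.01).ravel()); print(rod(im))
for dl in (0,3,6,9):
  R2=Rr*R.from_euler('y',-dl,degrees=True)
  print(dl,[pix('side',p+Rr.apply([.001,0,-.0045])+R2.apply([.005-x,0,0])) for x in (-.05,.064,.158)])
E
```

```text
[0.471  0.3802 0.1672] [-0.9122 -0.3947  0.1103] [-0.2797  0.2034 -2.1719] 17.7
hatch area diff 0 0
1 222 [194 172] [225 210] [  0.9702  -0.2423 208.3792 201.9017]
[(228, 197, 145), (231, 197, 153), (234, 196, 175), (237, 195, 215), (240, 195, 158), (243, 194, 184), (246, 193, 215), (249, 192, 259), (252, 195, 247), (255, 211, 37)]
12 218 [203 174] [232 214] [  0.9665  -0.2565 216.2078 205.5962]
[(228, 200, 228), (231, 200, 126), (234, 201, 176), (237, 201, 212), (240, 201, 161), (243, 200, 190), (246, 199, 222), (249, 198, 211), (252, 198, 218), (255, 197, 242)]
0 [array([202.1265, 206.6932]), array([234.2639, 202.1915]), array([258.311 , 198.8231])]
3 [array([202.1148, 207.6346]), array([234.2976, 201.2308]), array([258.4353, 196.4278])]
6 [array([202.148 , 208.5657]), array([234.288 , 200.2773]), array([258.4566, 194.0445])]
9 [array([202.2259, 209.4839]), array([234.235 , 199.3334]), array([258.3742, 191.6786])]
```

```bash
cat > rod.py <<'E'
from h import *
import cv2
def rodfit(im,u0,u1,v0,v1):
  b=cv2.GaussianBlur(im,(0,0),9).astype(int).sum(2); g=im.astype(int).sum(2)-b; P=[]
  for u in range(u0,u1):
    c=np.clip(g[v0:v1,u]-60,0,None); k=c.argmax(); w=c[max(0,k-2):k+3]; P.append((u,v0+(np.arange(max(0,k-2),max(0,k-2)+len(w))*w).sum()/w.sum()))
  P=np.array(P); return np.polyfit(P[:,0]-245,P[:,1],1),g
E
python3 - <<'E'
from rod import *
np.set_printoptions(precision=3,suppress=True)
p,Rr,s=cur()
S={1:(np.array([.44861,.37451,.18374]),R.from_quat([-.202,.979,.002,.003])),12:(p,Rr)}
for n,(u0,u1,v0,v1) in {1:(230,250,186,202),12:(238,255,192,206)}.items():
  im=cv2.imread(f'pics/side{n}.png'); f,g=rodfit(im,u0,u1,v0,v1); print(n,'fit',f)
  for u in range(246,264): print(u,g[v0-4:v1+4,u].clip(60).sum()-60*(v1-v0+8),end=' ')
  print()
  pp,RR=S[n]
  for dl in (0,2,4,6):
    R2=RR*R.from_euler('y',-dl,degrees=True); a,b=[pix('side',pp+RR.apply([0,0,-.005])+R2.apply([.006-x,0,.0023])) for x in (.09,.158)]
    k=(b[1]-a[1])/(b[0]-a[0]); print(dl,k,a[1]+k*(245-a[0]),b)
E
```

```text
1 fit [ -0.253 193.007]
246 285 247 248 248 414 249 423 250 344 251 380 252 1040 253 1267 254 0 255 0 256 0 257 0 258 0 259 0 260 0 261 0 262 0 263 0 
0 -0.2625179786775239 192.19383355046926 [251.917 190.378]
2 -0.3014917236048977 190.8610264559971 [251.878 188.787]
4 -0.3407375465457261 189.51982365995548 [251.793 187.205]
6 -0.38035505072432996 188.16683239147343 [251.66  185.634]
12 fit [ -0.247 199.106]
246 330 247 276 248 287 249 330 250 408 251 323 252 354 253 387 254 449 255 369 256 404 257 424 258 519 259 1177 260 1248 261 0 262 0 263 0 
0 -0.14121228271273442 201.24299462634735 [258.274 199.369]
2 -0.1805041221175234 200.19469918559264 [258.387 197.778]
4 -0.21974869705235567 199.14855436440902 [258.454 196.192]
6 -0.25904167249400856 198.10200998558219 [258.476 194.611]
```

```bash
cat >> h.py <<'E'
RP=pose(23.3,-5.7); G=np.array([.4468,.3727,.0643])
def place(h): return G+[0,0,h]+RP.apply([0,0,.005])
E
python3 - <<'E'
from h import *
print(place(.06)); rows(place(.06),RP,4)
E
```

```text
[0.4463439  0.37250357 0.11932472]
{"dx":0.0050,"dy":0.0009,"dz":0.0126,"rx":-0.12,"ry":-0.16,"rz":0.03},{"dx":0.0050,"dy":0.0009,"dz":0.0126,"rx":-0.12,"ry":-0.16,"rz":0.03},{"dx":0.0051,"dy":0.0008,"dz":0.0126,"rx":-0.12,"ry":-0.16,"rz":0.03},{"dx":0.0051,"dy":0.0008,"dz":0.0126,"rx":-0.12,"ry":-0.16,"rz":0.03}
```

Request:
step_arm --motion '[{"dx": 0.0067, "dy": 0.0009, "dz": 0, "rx": -0.12, "ry": -0.16, "rz": 0.03, "jaw": 0}, {"dx": 0.0067, "dy": 0.0009, "dz": 0, "rx": -0.12, "ry": -0.16, "rz": 0.03, "jaw": 0}, {"dx": 0.0068, "dy": 0.0008, "dz": 0.005, "rx": -0.12, "ry": -0.16, "rz": 0.03, "jaw": 0}, {"dx": 0, "dy": 0.0008, "dz": 0.015, "rx": -0.12, "ry": -0.16, "rz": 0.03, "jaw": 0}, {"dx": 0, "dy": 0, "dz": 0.015, "rx": 0, "ry": 0, "rz": 0, "jaw": 0}, {"dx": 0, "dy": 0, "dz": 0.015, "rx": 0, "ry": 0, "rz": 0, "jaw": 0}, {"dx": 0, "dy": 0, "dz": 0, "rx": 0, "ry": 0, "rz": 0, "jaw": 0}, {"dx": 0, "dy": 0, "dz": 0, "rx": 0, "ry": 0, "rz": 0, "jaw": 0}]'

```text
time: 18.55
position: [0.4464, 0.3732, 0.1191]
tool_rot: [-0.202, 0.978, -0.01, -0.05]
ft_force: [-0.3, 0.2, -1.2]
gripper_width: 0.0182
gripper_force: 30.0
```

```bash
python3 - <<'E'
from h import *
np.set_printoptions(precision=4,suppress=True)
p,Rr,s=cur(); print(p,place(.06)-p,(Rr.inv()*RP).as_rotvec(True),s['ft_force'],s['time'])
rows(place(.02),RP,4); 
E
```

```text
[0.4464 0.3732 0.1191] [-0.     -0.0007  0.0002] [ 0.0598 -0.0827 -0.0075] [-0.2882  0.2148 -1.1557] 18.55
{"dx":-0.0009,"dy":-0.0002,"dz":0.0099,"rx":0.01,"ry":-0.02,"rz":-0.00},{"dx":-0.0009,"dy":-0.0002,"dz":0.0099,"rx":0.01,"ry":-0.02,"rz":-0.00},{"dx":-0.0009,"dy":-0.0002,"dz":0.0099,"rx":0.01,"ry":-0.02,"rz":-0.00},{"dx":-0.0009,"dy":-0.0002,"dz":0.0099,"rx":0.01,"ry":-0.02,"rz":-0.00}
```

Request:
step_arm --motion '[{"dx": -0.001, "dy": -0.0007, "dz": 0.01, "rx": 0, "ry": 0, "rz": 0, "jaw": 0}, {"dx": -0.001, "dy": 0, "dz": 0.01, "rx": 0, "ry": 0, "rz": 0, "jaw": 0}, {"dx": -0.001, "dy": 0, "dz": 0.01, "rx": 0, "ry": 0, "rz": 0, "jaw": 0}, {"dx": -0.001, "dy": 0, "dz": 0.01, "rx": 0, "ry": 0, "rz": 0, "jaw": 0}, {"dx": 0, "dy": 0, "dz": 0, "rx": 0, "ry": 0, "rz": 0, "jaw": 0}]'

```text
time: 19.05
position: [0.4463, 0.3717, 0.0778]
tool_rot: [-0.202, 0.978, -0.01, -0.05]
ft_force: [0.1, 0.3, -1.4]
gripper_width: 0.0179
gripper_force: 30.0
```

Request:
step_arm --motion '[{"dx": -0.0005, "dy": 0, "dz": 0.005, "rx": 0, "ry": 0, "rz": 0, "jaw": 0}, {"dx": -0.0005, "dy": 0, "dz": 0.005, "rx": 0, "ry": 0, "rz": 0, "jaw": 0}, {"dx": -0.0005, "dy": 0, "dz": 0.005, "rx": 0, "ry": 0, "rz": 0, "jaw": 0}, {"dx": 0, "dy": 0, "dz": 0, "rx": 0, "ry": 0, "rz": 0, "jaw": 0}]'

```text
time: 19.45
position: [0.4466, 0.3723, 0.0639]
tool_rot: [-0.202, 0.978, -0.01, -0.049]
ft_force: [0.7, 0.1, -2.1]
gripper_width: 0.0181
gripper_force: 30.0
```

```bash
python3 - <<'E'
from h import *
import cv2
np.set_printoptions(precision=4,suppress=True)
p,Rr,s=cur(); print(p,place(.0)-p,(Rr.inv()*RP).as_rotvec(True),s['ft_force'],s['torque'],s['time'])
s1=viewer.snapshot('side')[:,:,::-1]; cv2.imwrite('pics/side13.png',s1)
s0=cv2.imread('pics/side0.png')
t1=viewer.snapshot('top')[:,:,::-1]; cv2.imwrite('pics/top13.png',t1)
t0=cv2.imread('pics/top0.png')
f=lambda im:cv2.resize(im[220:270,185:265],(400,300),interpolation=cv2.INTER_CUBIC)
g=lambda im:cv2.resize(im[205:280,170:270],(400,300),interpolation=cv2.INTER_CUBIC)
cv2.imwrite('pics/m6.png',np.vstack([np.hstack([f(s0),f(s1)]),np.hstack([g(t0),g(t1)])]))
def tip(im,x0,y0,x1,y1):
  c=im[y0:y1,x0:x1].astype(int); print((c[...,0]-c[...,2]).max(), end=' ')
  d=c.sum(2); return d
from rod import rodfit
for im in (s0,s1):
  P,gg=rodfit(im,243,253,222,240); print(P,[int(gg[222:244,u].clip(60).sum()-60*22) for u in range(248,260)])
E
```

```text
[0.4466 0.3723 0.0639] [-0.0003  0.0002 -0.0046] [ 0.0308 -0.0572 -0.0147] [ 0.6819  0.0575 -2.0923] [ 0.0704 -0.046  -0.0067] 19.45
[ -0.1968 236.6185] [950, 1067, 925, 854, 1010, 1134, 653, 663, 652, 730, 685, 666]
[ -0.2072 236.429 ] [1011, 1107, 969, 902, 1022, 1207, 870, 681, 661, 732, 713, 679]
```

Request:
step_arm --motion '[{"dx": -0.0001, "dy": 0, "dz": 0.0015, "rx": 0, "ry": 0, "rz": 0, "jaw": 0}, {"dx": -0.0001, "dy": 0, "dz": 0.0015, "rx": 0, "ry": 0, "rz": 0, "jaw": 0}, {"dx": 0, "dy": 0, "dz": 0, "rx": 0, "ry": 0, "rz": 0, "jaw": 0}, {"dx": 0, "dy": 0, "dz": 0, "rx": 0, "ry": 0, "rz": 0, "jaw": 0}]'

```text
time: 19.95
position: [0.4467, 0.3726, 0.0616]
tool_rot: [-0.202, 0.978, -0.01, -0.049]
ft_force: [-0.2, -0.6, -1.2]
gripper_width: 0.0178
gripper_force: 30.0
```

Request:
step_arm --motion '[{"dx": 0, "dy": 0, "dz": 0.001, "rx": 0, "ry": 0, "rz": 0, "jaw": 0}, {"dx": 0, "dy": 0, "dz": 0, "rx": 0, "ry": 0, "rz": 0, "jaw": 0}, {"dx": 0, "dy": 0, "dz": 0, "rx": 0, "ry": 0, "rz": 0, "jaw": 0}]'

```text
time: 20.25
position: [0.4466, 0.3726, 0.0606]
tool_rot: [-0.202, 0.978, -0.01, -0.049]
ft_force: [0.7, -0.1, -1.0]
gripper_width: 0.018
gripper_force: 30.0
```

```bash
python3 - <<'E'
from rod import *
np.set_printoptions(precision=4,suppress=True)
p,Rr,s=cur(); print(p,place(.0)-p,s['ft_force'],s['torque'],s['time'])
s1=viewer.snapshot('side')[:,:,::-1]; cv2.imwrite('pics/side14.png',s1); s0=cv2.imread('pics/side0.png')
f=lambda im:cv2.resize(im[220:270,185:265],(400,300),interpolation=cv2.INTER_CUBIC)
for im in (s0,s1):
  P,gg=rodfit(im,243,253,222,240); print(P)
t1=cv2.imread('pics/top13.png');t0=cv2.imread('pics/top0.png')
g=lambda im:cv2.resize(im[205:280,170:270],(400,300),interpolation=cv2.INTER_CUBIC)
cv2.imwrite('pics/m6.png',np.vstack([np.hstack([f(s0),f(s1)]),np.hstack([g(t0),g(t1)])]))
E
```

```text
[0.4466 0.3726 0.0606] [-0.0003 -0.0001 -0.0012] [ 0.7116 -0.1124 -0.9756] [ 0.1349 -0.0468 -0.0145] 20.25
[ -0.1968 236.6185]
[ -0.2075 236.6348]
```

Request:
step_arm --motion '[{"dx": 0, "dy": 0, "dz": 0.0006, "rx": 0, "ry": 0, "rz": 0, "jaw": 0}, {"dx": 0, "dy": 0, "dz": 0, "rx": 0, "ry": 0, "rz": 0, "jaw": 0.3}, {"dx": 0, "dy": 0, "dz": 0, "rx": 0, "ry": 0, "rz": 0, "jaw": 0.6}, {"dx": 0, "dy": 0, "dz": 0, "rx": 0, "ry": 0, "rz": 0, "jaw": 0.6}, {"dx": 0, "dy": 0, "dz": 0, "rx": 0, "ry": 0, "rz": 0, "jaw": 0.6}, {"dx": 0, "dy": 0, "dz": 0, "rx": 0, "ry": 0, "rz": 0, "jaw": 0.6}, {"dx": 0, "dy": 0, "dz": 0, "rx": 0, "ry": 0, "rz": 0, "jaw": 0.6}]'

```text
time: 21.0
position: [0.4466, 0.3726, 0.06]
tool_rot: [-0.202, 0.978, -0.01, -0.049]
ft_force: [-0.2, 0.1, -0.6]
gripper_width: 0.0525
gripper_force: 0.0
```

Request:
step_arm --motion '[{"dx": 0, "dy": 0, "dz": -0.005, "rx": 0, "ry": 0, "rz": 0, "jaw": 0.6}, {"dx": 0, "dy": 0, "dz": -0.01, "rx": 0, "ry": 0, "rz": 0, "jaw": 0.6}, {"dx": 0, "dy": 0, "dz": -0.02, "rx": 0, "ry": 0, "rz": 0, "jaw": 0.6}, {"dx": 0, "dy": 0, "dz": -0.03, "rx": 0, "ry": 0, "rz": 0, "jaw": 0.6}, {"dx": 0, "dy": 0, "dz": -0.03, "rx": 0, "ry": 0, "rz": 0, "jaw": 0.6}, {"dx": 0.02, "dy": 0, "dz": -0.03, "rx": 0, "ry": -2, "rz": 0, "jaw": 0.6}, {"dx": 0.02, "dy": 0, "dz": -0.03, "rx": 0, "ry": -2, "rz": 0, "jaw": 0.6}, {"dx": 0, "dy": 0, "dz": 0, "rx": 0, "ry": 0, "rz": 0, "jaw": 0.6}, {"dx": 0, "dy": 0, "dz": 0, "rx": 0, "ry": 0, "rz": 0, "jaw": 0.6}]'

```text
time: 21.9
position: [0.4236, 0.3626, 0.2194]
tool_rot: [-0.202, 0.979, -0.003, -0.013]
ft_force: [0.5, 0.2, -0.7]
gripper_width: 0.0528
gripper_force: 0.0
```

```bash
python3 - <<'E'
from rod import *
np.set_printoptions(precision=4,suppress=True)
p,Rr,s=cur(); print(p,s['ft_force'],s['time'],s['qd'])
s1=viewer.snapshot('side')[:,:,::-1]; cv2.imwrite('pics/side15.png',s1); s0=cv2.imread('pics/side0.png')
t1=viewer.snapshot('top')[:,:,::-1];t0=cv2.imread('pics/top0.png')
w=viewer.snapshot('wrist')[:,:,::-1]
for im in (s0,s1): print(rodfit(im,243,253,222,240)[0])
d=cv2.absdiff(s1,s0).max(2); print('cradle diff',(d[222:270,185:262]>30).sum(),'bench',(d[270:370,165:330]>30).sum())
d=cv2.absdiff(s1,cv2.imread('pics/side7.png')).max(2);print('hatch',(d[165:205,325:356]>25).sum(),(d[175:225,374:392]>25).sum())
f=lambda im:cv2.resize(im[220:270,185:265],(400,250),interpolation=cv2.INTER_CUBIC)
can=np.zeros((600,800,3),np.uint8); can[:250]=np.hstack([f(s0),f(s1)])
can[250:600,:400]=cv2.resize(s1,(467,350))[:,67:]; can[250:600,400:]=cv2.resize(w,(467,350))[:,33:433]
cv2.imwrite('pics/m7.png',can)
E
```

```text
[0.4236 0.3626 0.2194] [ 0.4744  0.1671 -0.7417] 21.9 [-0.0091  0.0445  0.0486 -0.0005  0.01   -0.0041 -0.0005]
[ -0.1968 236.6185]
[ -0.2062 236.6221]
cradle diff 21 bench 1
hatch 0 0
```

View pics/m7.png

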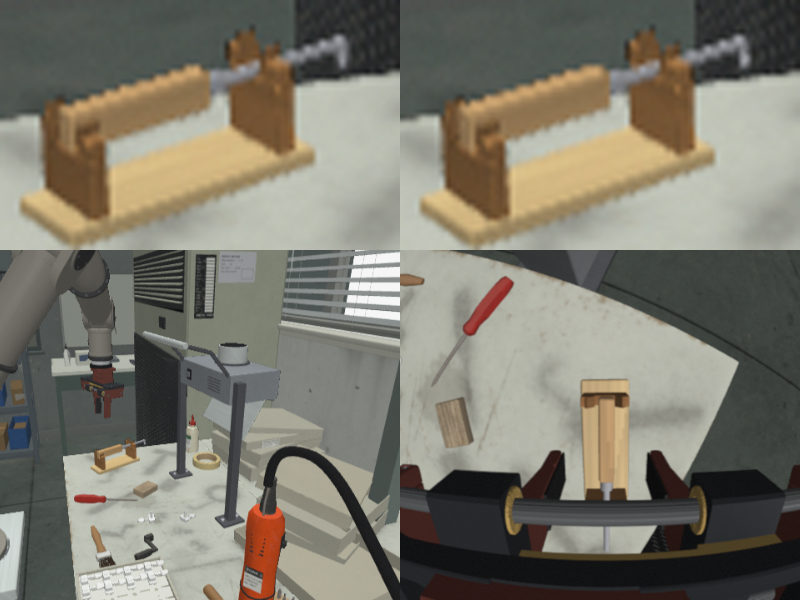

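The pole lies in both saddles just as before: the before and after crops match, with the hook at the same pixel. The hatch is still down, the loose things haven't moved, and the robot is clear of everything.

```bash
python3 -c "
from bench import workorder
print(workorder.sign_off())"
```

```text
the job is handed in; nothing more can be done
None
```

The hatch is swung all the way down to its stop, the pole is back in both saddles as it lay before, the loose things on the bench haven't moved, and the job is handed in.

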